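# Tighten a coin changer's faceplate screws crisscross with the T-key

## Task

Take the T-key out of its rest, stand it on any one of the four square-headed screws of the coin changer's faceplate, let go of it, and take it again from above by its cross-handle. With the key, tighten the screws clockwise in crisscross order (after each first corner, the one diagonally across, then the other two) and in two passes, so that the plate pulls down evenly on its seal: first about an eighth of a turn on every screw, then every screw on round to its hard stop. Turn the screws only with the key, leave it standing on the last screw with the gripper off it, and leave the other things on the bench where they are.

Things in the scene. Friction and masses are not known exactly. Their poses are not given: they have to be found in the camera images.
- changer: Coin changer, a black housing 136 x 380 mm and 78 mm high, fixed on the bench lying on its back, with a silver die-cast faceplate (130 x 168 mm, its top 91 mm above the bench) over one end and a row of clear coin tubes beyond the other. Origin on the bench under the faceplate's centre; z up; x across the changer; the tubes lie towards -y. Four square-headed screws stand at the faceplate's corners, going round a, b, c, d: diagonal pairs are a-c and b-d.
- screw_a (a joint): How far screw a has been turned, rad: grows as it is tightened (clockwise seen from above). It starts between 0.10 and 0.30 (run down finger-tight) and comes up against a hard stop at 1.60, which is fully tight. It turns stiffly (0.1 N m) all the way and stays where it is left; it does not rise or sink.
- head_a (a point): Centre of the top of screw a's square steel head, at (-50, 62) mm in x, y of the changer (-x +y corner; diagonally across from c). The head is 16 mm square, its sides square to the point's x and y, which turn with the screw; it stands 14 mm tall on a round steel flange of 33 mm diameter, and its top 5 mm taper to 10.5 mm square. The flange's top, where the key's rim comes to sit, is 14 mm below this point.
- screw_b (a joint): How far screw b has been turned, rad: grows as it is tightened (clockwise seen from above). It starts between 0.10 and 0.30 (run down finger-tight) and comes up against a hard stop at 1.60, which is fully tight. It turns stiffly (0.1 N m) all the way and stays where it is left; it does not rise or sink.
- head_b (a point): Centre of the top of screw b's square steel head, at (50, 62) mm in x, y of the changer (+x +y corner; diagonally across from d). The head is 16 mm square, its sides square to the point's x and y, which turn with the screw; it stands 14 mm tall on a round steel flange of 33 mm diameter, and its top 5 mm taper to 10.5 mm square. The flange's top, where the key's rim comes to sit, is 14 mm below this point.
- screw_c (a joint): How far screw c has been turned, rad: grows as it is tightened (clockwise seen from above). It starts between 0.10 and 0.30 (run down finger-tight) and comes up against a hard stop at 1.60, which is fully tight. It turns stiffly (0.1 N m) all the way and stays where it is left; it does not rise or sink.
- head_c (a point): Centre of the top of screw c's square steel head, at (50, -62) mm in x, y of the changer (+x -y corner; diagonally across from a). The head is 16 mm square, its sides square to the point's x and y, which turn with the screw; it stands 14 mm tall on a round steel flange of 33 mm diameter, and its top 5 mm taper to 10.5 mm square. The flange's top, where the key's rim comes to sit, is 14 mm below this point.
- screw_d (a joint): How far screw d has been turned, rad: grows as it is tightened (clockwise seen from above). It starts between 0.10 and 0.30 (run down finger-tight) and comes up against a hard stop at 1.60, which is fully tight. It turns stiffly (0.1 N m) all the way and stays where it is left; it does not rise or sink.
- head_d (a point): Centre of the top of screw d's square steel head, at (-50, -62) mm in x, y of the changer (-x -y corner; diagonally across from b). The head is 16 mm square, its sides square to the point's x and y, which turn with the screw; it stands 14 mm tall on a round steel flange of 33 mm diameter, and its top 5 mm taper to 10.5 mm square. The flange's top, where the key's rim comes to sit, is 14 mm below this point.
- key_mouth (a point): Loose T-key of steel, 193 mm long, 0.2 to 0.4 kg: centre of the open rim of its socket. z runs from here up the shank to the cross-handle, y is along the cross-handle. The socket is a square tube 26 mm outside, 17.6 mm square inside (sides square to x and y, so it fits a head in any of four positions, with about 6 degrees of play either way), 16 mm deep, and 34 mm long over all. On a screw its rim sits on the flange and it stands upright by itself.
- key_shank (a point): Point on the middle line of the key's shank, at its balance point, 88 mm up z from the rim: a square steel bar 12 x 12 mm (sides square to x and y) bare from 34 to 177 mm up z. At the start the key lies in its rest with the socket end low (z points 30 degrees above level), held up by two forks at 56 and 172 mm up z, and the shank is free to grip along y between 61 and 166 mm.
- key_handle (a point): Centre of the key's black plastic cross-handle, 185 mm up z from the rim: a bar 100 mm along y, 14 mm across x, 16 mm high along z.
- rest: Grey steel tool rest, fixed: base plate 190 x 80 x 8 mm (x from -80 to +110 mm) with two upright forks that carry the key's shank, 30 mm wide, their prongs reaching 6 mm past the shank's middle line; the key lifts straight up out of them. Origin on the bench under its middle; the key's socket points to +x and its cross-handle end is the high end, towards -x. The shank's balance point lies 74 mm over the bench.
- lid: Bystander: blue plastic cashbox lid, 105 x 190 x 24 mm, lying flat; origin under its centre.
- puller: Bystander: chrome spring loop puller, 190 mm long with a black handle, lying flat.
- parts_tray: Bystander: grey parts tray 120 x 170 x 35 mm.
- driver: Bystander: screwdriver lying flat.
- token0: Bystander: copper test token, 38 mm across, 4 mm thick, lying flat; origin under its centre.
- token1: Bystander: copper test token, 38 mm across, 4 mm thick, lying flat; origin under its centre.
- token2: Bystander: copper test token, 38 mm across, 4 mm thick, lying flat; origin under its centre.
- token3: Bystander: copper test token, 38 mm across, 4 mm thick, lying flat; origin under its centre.

How it is judged (in metres and radians):
On the way, in this order (a step that is already met when the one before it is completed fails the run):
1. the key stands upright on one of the screws with the gripper off it, the screws not yet tightened (((horizontal distance between key_mouth and head_a below 0.005 m and z of key_mouth in the frame of head_a below -0.009 m) or (horizontal distance between key_mouth and head_b below 0.005 m and z of key_mouth in the frame of head_b below -0.009 m) or (horizontal distance between key_mouth and head_c below 0.005 m and z of key_mouth in the frame of head_c below -0.009 m) or (horizontal distance between key_mouth and head_d below 0.005 m and z of key_mouth in the frame of head_d below -0.009 m)) and angle between key_mouth's own z axis and vertical below 0.15 rad and contact force between the fingers and key below 0.2 N and value of joint each of screw_a, screw_b, screw_c, screw_d below 0.5 rad), for 0.2 s.
2. a diagonal pair has had its first pass, neither screw home (((value of joint screw_a between 0.5 and 1.4 rad and value of joint screw_c between 0.5 and 1.4 rad) or (value of joint screw_b between 0.5 and 1.4 rad and value of joint screw_d between 0.5 and 1.4 rad))), for 0.1 s.
3. the first pass is complete: all four screws have been turned on, none home (value of joint screw_a between 0.5 and 1.4 rad and value of joint screw_b between 0.5 and 1.4 rad and value of joint screw_c between 0.5 and 1.4 rad and value of joint screw_d between 0.5 and 1.4 rad), for 0.1 s.
At the end, for the whole second after the job is handed in: all four screws are tight (turned past 1.48 of 1.60 rad), and the key stands at rest on one of the screws, within 9 degrees of upright, its socket at least 9 mm over the head, with the gripper off it (value of joint each of screw_a, screw_b, screw_c, screw_d above 1.48 rad and ((horizontal distance between key_mouth and head_a below 0.005 m and z of key_mouth in the frame of head_a below -0.009 m) or (horizontal distance between key_mouth and head_b below 0.005 m and z of key_mouth in the frame of head_b below -0.009 m) or (horizontal distance between key_mouth and head_c below 0.005 m and z of key_mouth in the frame of head_c below -0.009 m) or (horizontal distance between key_mouth and head_d below 0.005 m and z of key_mouth in the frame of head_d below -0.009 m)) and angle between key_mouth's own z axis and vertical below 0.15 rad and contact force between the fingers and key below 0.2 N and linear speed of key below 0.02 m/s); the robot touches nothing.
It fails at once if a screw brought home (past 1.4 rad) while another has not yet had its first pass (below 0.5 rad) (value of joint any of screw_a, screw_b, screw_c, screw_d above 1.4 rad and value of joint any of screw_a, screw_b, screw_c, screw_d below 0.5 rad).
It fails at once if first pass not crisscross: two neighbouring screws tightened (past 0.5 rad) before either of the other two (both below 0.42) ((value of joint each of screw_a, screw_b above 0.5 rad and value of joint each of screw_c, screw_d below 0.42 rad) or (value of joint each of screw_b, screw_c above 0.5 rad and value of joint each of screw_a, screw_d below 0.42 rad) or (value of joint each of screw_c, screw_d above 0.5 rad and value of joint each of screw_a, screw_b below 0.42 rad) or (value of joint each of screw_d, screw_a above 0.5 rad and value of joint each of screw_b, screw_c below 0.42 rad)).
It fails at once if second pass not crisscross: two neighbouring screws brought home (past 1.42 rad) before either of the other two (both below 1.32) ((value of joint each of screw_a, screw_b above 1.42 rad and value of joint each of screw_c, screw_d below 1.32 rad) or (value of joint each of screw_b, screw_c above 1.42 rad and value of joint each of screw_a, screw_d below 1.32 rad) or (value of joint each of screw_c, screw_d above 1.42 rad and value of joint each of screw_a, screw_b below 1.32 rad) or (value of joint each of screw_d, screw_a above 1.42 rad and value of joint each of screw_b, screw_c below 1.32 rad)).
It fails at once if a screw pressed with the gripper's fingers (over 3 N) (contact force between the fingers and screw_a above 3 N or contact force between the fingers and screw_b above 3 N or contact force between the fingers and screw_c above 3 N or contact force between the fingers and screw_d above 3 N).
It fails at once if a bystander moved more than 30 mm (distance of any of lid, puller, token0, token1, token2, token3, parts_tray, driver from where it was at the start of the episode above 0.03 m).
It also fails if it takes over 72 s, if anything falls off the work surface, if the arm or the gripper's body presses on something with over 40 N, if the wrist force passes 120 N, or if a joint passes its speed limit or range.

## Robot

A 6-joint arm with a two-finger parallel gripper is mounted at the origin on the work surface. World frame = base frame: x ahead of the robot, y to its left, z up, the work surface at z = 0. Lengths are in mm, angles in rad, forces in N, time in s.
With the tool pointing down it reaches from about 350 to 925 mm from the base axis. Payload 6.4 kg.
Tool frame: the origin (TCP) lies between the finger pads; the fingertips stand 17 mm ahead of it and the grasp point (between the pads) lies 2 mm behind it; z points along the fingers, y is the line along which they close (so a half turn about z gives the same grasp; the last joint's range is limited). The gripper opens to 94 mm and grips with 3 to 60 N. Pads are 16 mm wide; open, the fingers measure 119 mm over their backs; the gripper's body (75 mm by 177 mm) begins 78 mm behind the grasp point.
Start: joints at [-1.382, 0.245, 1.558, -0, 1.339, -0.174], TCP at [230.686, -607.699, 222.455] pointing down, gripper open.
Joint ranges: [-3.13, 3.13], [-1.02, 2.26], [0.13, 2.54], [-0.95, 4.09], [0.21, 2.88], [-2.74, 2.74]. Speed limits (rad/s): [2.57, 2.57, 3.14, 3.14, 3.14, 3.14].

## Interface

Orientations are given as [roll, pitch, yaw] about the fixed x, y, z axes, in that order (R = Rz(yaw) Ry(pitch) Rx(roll)).
In Python, from cell import robot, imaging, order gives the robot as it stands. The module is installed in compiled form; this text tells all that it offers.
- The arm moves only by the tool jog_arm, never from a script. Its argument "rows" is a list of rows, each a list of 2 entries, a list of its own where there are three numbers: the shift along the tool's x, y, z scaled (see below), then the turn, a rotation vector about the tool's x, y, z scaled (see below). In form: [[[dx, dy, dz], [ax, ay, az]], ...]. A call has 1 to 20 rows; each row is the pose to reach, as a shift and turn from the pose commanded when the call began, along the tool's axes at that moment; what a row does not reach only later rows make up. The controller multiplies each number of a shift by 20 cm and each number of a turn by 2 rad. A row lasts 1/8 s, in which the tool goes at most 62.5 mm and 10.7 degrees, less where a joint would pass 70% of its speed; a pose out of reach is approached as far as the arm can. A call with a number of a shift or a turn outside -1 to 1 is refused whole. A call with a gripper value outside its range is refused whole. "hand" is the gripper command: -1 is shut, 1 is fully open, values between are in proportion, set as the call begins (left out, the last holds). The fingers move at their own pace and stop on an object; "squeeze" is the grip in N (left out, the last holds). Time passes only in rows, so rows that repeat a pose let the fingers close. It gives the time, the measured TCP pose, the force, the opening and the grip force at its end, in the units of the state.
- robot.get_obs(): the state, without advancing time (a new reading comes with each control period).
- imaging.get_image(name): name is "scene" or "top" or "wrist"; returns (picture, depth): 480x640x3 uint8, blue, green, red; 480x640 float32, mm along the optical axis (not along the pixel's ray), 0 where there is no reading.
- imaging.camera_info(name): a dict with "intrinsics" (3x3 intrinsics, pixels), "world_to_cam" (4x4, takes a point from world to camera coordinates). Camera axes: x right, y down, z forward; pixel columns grow to the right and rows downward; lengths in mm; the calibration is good to about 2 mm. A picture is of the moment at which its call begins: read the wrist's pose just before it. camera_info takes no time and is no camera call; for the wrist camera it gives the pose at the moment of the call.
- order.job_done(): hands the job in; it is judged then, once.
The state is a dict: "time": time; "joint_pos": joint angles; "dq": joint speeds; "joint_efforts": joint torques, N m; "tcp_pos": TCP position; "tool_rot": TCP orientation; "contact_force": force on the tool from outside, world axes, zero at the start; "ft_torque": the same for the moment, N m; "gripper_width": finger opening in mm; "finger_force": force on a finger pad.
Only numpy, scipy, OpenCV 4.12 (cv2) and the standard library are available. Lean on these libraries where they do the work, as an engineer would, in place of code of your own. Each camera call takes 0.05 s, during which the arm holds its last target. There are 200 camera calls.

## Working session

There is one attempt and no reset: what is moved stays moved. The work goes in short steps, Python scripts to look and compute and a tool call to move; the robot and the scene stay as the last step left them, time stands still between calls to the robot, and variables do not carry over. Pictures are saved under pics/ and viewed, at most 10 in all, crops included, and the job is handed in when it is done.

Besides the shell and the picture viewer there is one more tool, called after ">>>" as name(argument=value, ...) on one line, values as JSON. jog_arm: Moves the arm, as the interface text tells. Its arguments: {"type":"object","properties":{"rows":{"type":"array"},"hand":{"type":"number"},"squeeze":{"type":"number"}},"required":["rows"]}

```bash
mkdir -p pics
cat > h.py <<'E'
import numpy as np, cv2
from scipy.spatial.transform import Rotation as R
from cell import robot, imaging, order
def snap(n,f):
    info=imaging.camera_info(n); p,d=imaging.get_image(n)
    cv2.imwrite(f'pics/{f}.png',p); np.savez(f'pics/{f}.npz',p=p,d=d,K=info['intrinsics'],T=info['world_to_cam']); return p,d
def load(f):
    z=np.load(f'pics/{f}.npz'); return z['p'],z['d'],z['K'],z['T']
def cloud(f):
    p,d,K,T=load(f); v,u=np.mgrid[:480,:640]
    c=np.stack([(u-K[0,2])/K[0,0]*d,(v-K[1,2])/K[1,1]*d,d],-1)
    return (c-T[:3,3])@T[:3,:3]
def atz(f,u,v,z):
    p,d,K,T=load(f); r=T[:3,:3].T@np.linalg.inv(K)@[u,v,1]; o=-T[:3,:3].T@T[:3,3]
    return o+r*(z-o[2])/r[2]
def pose():
    s=robot.get_obs(); return np.array(s['tcp_pos']),R.from_euler('xyz',s['tool_rot']),s
E
python3 - <<'E'
from h import *
for n in ('scene','top'):
    snap(n,n+'0')
p,r,s=pose(); print(s)
print(imaging.camera_info('top'))
E
```

```text
{'time': 0.1, 'joint_pos': array([-1.38212491e+00,  2.45697623e-01,  1.55886730e+00,  1.26862249e-05,
        1.33867747e+00, -1.74096442e-01]), 'dq': array([-0.00136795, -0.0007457 , -0.00236568,  0.00156484,  0.00040619,
        0.00090867]), 'joint_efforts': array([-5.78102590e-04, -4.16915953e+01, -3.15525627e+01,  6.86196517e-02,
        3.10032698e-02, -5.16250236e-05]), 'tcp_pos': array([ 230.57757744, -607.19862244,  221.49867124]), 'tool_rot': array([-3.13996999e+00, -2.97920099e-04,  3.62764692e-01]), 'contact_force': array([-0.25285167, -0.23777758,  0.31672051]), 'ft_torque': array([-0.00549616,  0.04096095,  0.00477115]), 'finger_force': 0.0, 'gripper_width': 93.86946443349359}
{'intrinsics': array([[473.9163246 ,   0.        , 309.63711848],
       [  0.        , 473.9163246 , 241.80396696],
       [  0.        ,   0.        ,   1.        ]]), 'world_to_cam': array([[-2.65034971e-02, -9.99009066e-01, -3.57554183e-02,
         1.27921981e+02],
       [-9.83287693e-01,  3.24977984e-02, -1.79134602e-01,
         5.55329116e+02],
       [ 1.80119064e-01,  3.04101694e-02, -9.83174626e-01,
         8.58294159e+02],
       [ 0.00000000e+00,  0.00000000e+00,  0.00000000e+00,
         1.00000000e+00]])}
```

View pics/top0.png

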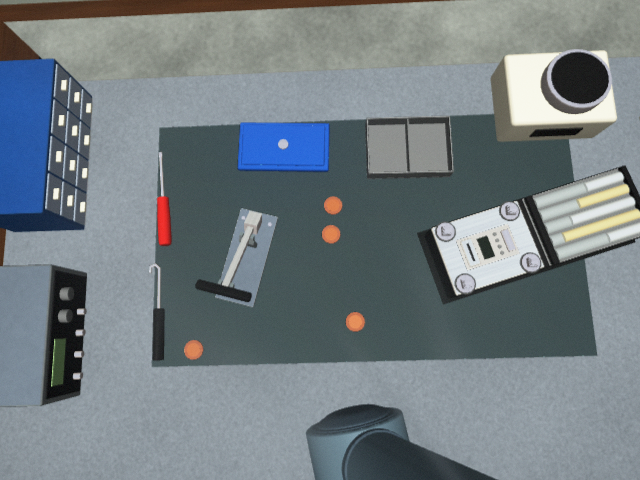

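View pics/scene0.png

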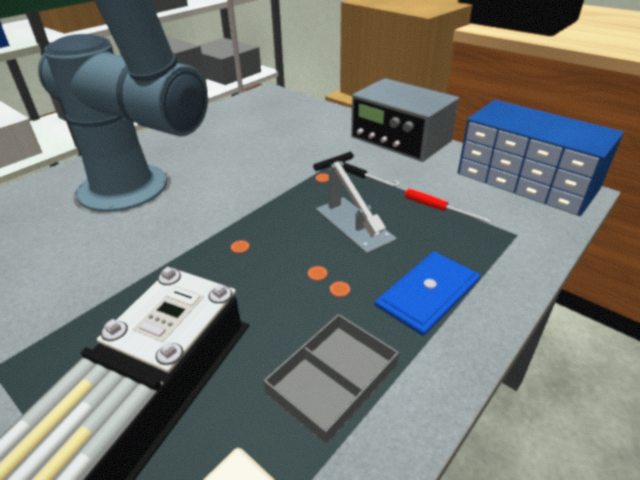

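Run:
```python
from h import *
p,d,K,T=load('top0')
a=cv2.resize(p[190:310,410:560],None,fx=4,fy=4,interpolation=cv2.INTER_CUBIC)[:,:600]
b=cv2.resize(p[195:315,190:290],None,fx=2,fy=2,interpolation=cv2.INTER_CUBIC)
o=np.zeros((480,800,3),np.uint8);o[:,:600]=a;o[:240,600:]=b
cv2.imwrite('pics/c0.png',o)
c=cloud('top0')
for u,v in [(445,231),(510,211),(530,262),(465,284),(487,248),(253,218),(247,230),(240,250),(235,265),(229,280),(223,291),(210,286),(240,296)]:
    print(u,v,np.round(np.median(c[v-1:v+2,u-1:u+2].reshape(-1,3),0),1))
```

```text
445 231 [ 560.3 -133.4  107.6]
510 211 [ 593.3 -252.3  107. ]
530 262 [ 499.8 -278.3  107.8]
465 284 [ 464.6 -161.   107.4]
487 248 [ 529.3 -210.    93. ]
253 218 [610.2 220.7  51.2]
247 230 [584.8 231.2  57.9]
240 250 [541.9 240.2  83.5]
235 265 [511.7 245.7 101.2]
229 280 [483.  253.5 118.3]
223 291 [462.9 261.7 130.8]
210 286 [472.3 284.2 130.6]
240 296 [453.3 231.7 131.1]
```

View pics/c0.png

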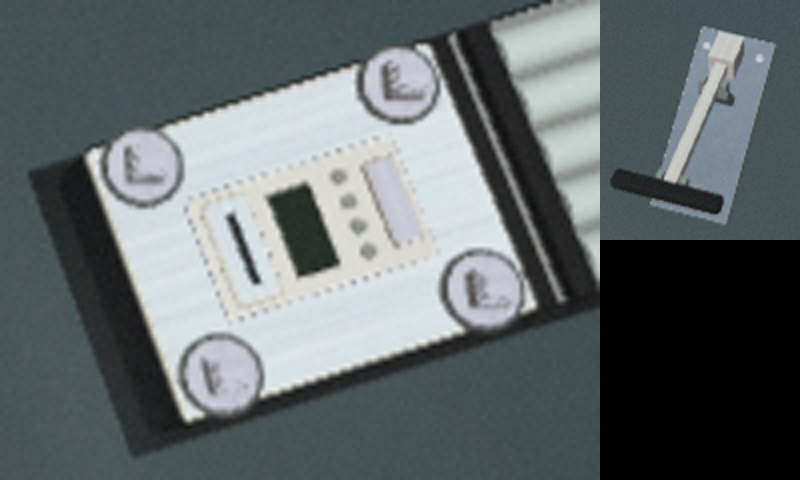

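```bash
cat >> h.py <<'E'
def delta(P,Rt):
    p,r,s=pose(); 
    sh=r.inv().apply(np.array(P,float)-p)/200; ro=(r.inv()*Rt).as_rotvec()/2
    print('shift',np.round(sh,4),'turn',np.round(ro,4),'rows>=',np.linalg.norm(sh)*200/62.5,np.degrees(np.linalg.norm(ro)*2)/10.7)
def mat(z,y):
    z=np.array(z,float)/np.linalg.norm(z); y=np.array(y,float); y-=y@z*z; y/=np.linalg.norm(y)
    return R.from_matrix(np.stack([np.cross(y,z),y,z],1))
E
python3 - <<'E'
from h import *
i=imaging.camera_info('wrist');p,r,s=pose();T=i['world_to_cam']
o=-T[:3,:3].T@T[:3,3]; print(r.inv().apply(o-p), r.as_matrix().T@T[:3,:3].T, i['intrinsics'])
px=[(445.4,231.1),(509.1,210.6),(530.4,262.1),(465.1,283.4)]
q=np.array([atz('top0',u,v,94)for u,v in px]);print(q, [np.linalg.norm(q[i]-q[(i+1)%4]) for i in range(4)], q.mean(0))
# changer centre view: camera above (530,-206)
delta([530,-206,330],mat([0,0,-1],[-.27,.96,0]));delta([530,-206,330],mat([0,0,-1],[.27,-.96,0]))
E
```

```text
[  75.37516207    0.23250808 -161.86949848] [[ 1.21545580e-03 -9.65047802e-01 -2.62071103e-01]
 [ 9.99999236e-01  1.23213564e-03  1.00679094e-04]
 [ 2.25747008e-04 -2.62071025e-01  9.65048562e-01]] [[351.00333873   0.         318.20478204]
 [  0.         351.00333873 240.88094037]
 [  0.           0.           1.        ]]
[[ 562.91546518 -137.74107032   94.        ]
 [ 597.15249985 -255.8572834    94.        ]
 [ 501.34847401 -283.81788892   94.        ]
 [ 466.76447037 -165.14226843   94.        ]] [np.float64(122.97810510749343), np.float64(99.80083580696554), np.float64(123.61211998240455), np.float64(99.97919514209619)] [ 532.04522735 -210.63962777   94.        ]
shift [ 2.1117 -1.3451 -0.5397] turn [ 2.0000e-04 -1.2000e-03 -1.5265e+00] rows>= 8.195790687380873 16.348013073900166
shift [ 2.1117 -1.3451 -0.5397] turn [-0.0008 -0.0001  0.0443] rows>= 8.195790687380873 0.4744991847849991
```

>>> jog_arm(rows=[[[1,-0.64,-0.5],[0,0,0.04]],[[1,-0.64,-0.5],[0,0,0.04]],[[1,-0.64,-0.5],[0,0,0.04]],[[1,-0.64,-0.5],[0,0,0.04]],[[1,-0.64,-0.5],[0,0,0.04]]], hand=1)

```text
time: 0.72
tcp_pos: [374.2, -415.3, 324.6]
tool_rot: [3.138, -0.001, 0.287]
contact_force: [-0.3, -0.3, -0.1]
gripper_width: 94.4
finger_force: 0.0
```

>>> jog_arm(rows=[[[1,-0.8,0],[0,0,0]],[[1,-0.8,0],[0,0,0]],[[1,-0.8,0],[0,0,0]],[[1,-0.8,0],[0,0,0]],[[1,-0.8,0],[0,0,0]],[[1,-0.8,0],[0,0,0]],[[1,-0.8,0],[0,0,0]]])

```text
time: 1.6
tcp_pos: [518.9, -209.2, 322.0]
tool_rot: [-3.141, 0.001, 0.28]
contact_force: [1.0, 0.4, 0.4]
gripper_width: 94.3
finger_force: 0.0
```

Run:
```python
from h import *
p,r,s=pose();print(p,s['tool_rot'],s['joint_pos'],s['time'])
snap('wrist','w0')
pp,d,K,T=load('w0')
c=cloud('w0')
# heads: patch around expected
q=[(562.9,-137.7),(597.2,-255.9),(501.3,-283.8),(466.8,-165.1)]
o=np.zeros((600,800,3),np.uint8)
for i,(x,y) in enumerate(q):
    e=K@(T[:3,:3]@[x,y,94]+T[:3,3]); u,v=e[:2]/e[2]; u0,v0=int(u)-25,int(v)-19
    print('bcda'[i],u,v,'crop0',u0,v0)
    if 0<=u0<590 and 0<=v0<440: o[(i//2)*300:(i//2)*300+300,(i%2)*400:(i%2)*400+400]=cv2.resize(pp[v0:v0+38,u0:u0+50],(400,304),interpolation=cv2.INTER_CUBIC)[:300]
cv2.imwrite('pics/w0c.png',o)
```

```text
[ 518.8805492  -209.18188568  321.97891937] [-3.14126678e+00  7.65542933e-04  2.80417338e-01] [-5.85682531e-01 -3.36587855e-02  1.67841381e+00 -3.73092862e-04
  1.49758181e+00  7.04724013e-01] 1.6
b 265.78447667838225 158.03026582273898 crop0 240 139
c 379.59793279043134 157.92916579039544 crop0 354 138
d 375.7612080393967 246.65074699864667 crop0 350 227
a 268.8487083152874 246.77087131753268 crop0 243 227
```

View pics/w0c.png

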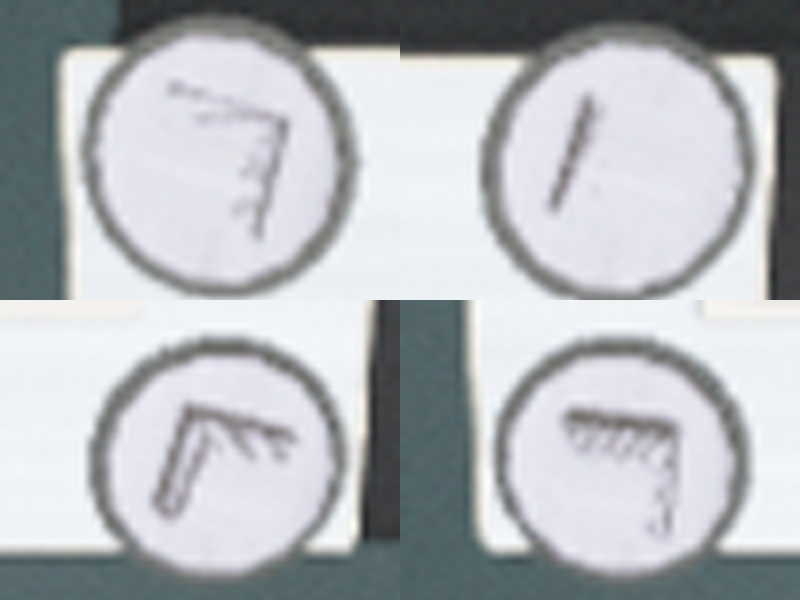

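>>> jog_arm(rows=[[[0.38,-1,0],[0,0,-0.645]],[[0.38,-1,0],[0,0,-0.645]],[[0.38,-1,0],[0,0,-0.645]],[[0.38,-1,0],[0,0,-0.645]],[[0.38,-1,0],[0,0,-0.645]],[[0.38,-1,0],[0,0,-0.645]],[[0.38,-1,0],[0,0,-0.645]],[[0.38,-1,0],[0,0,-0.645]],[[0.38,-1,0],[0,0,-0.645]],[[0.38,-1,0],[0,0,-0.645]]])

```text
time: 2.9
tcp_pos: [536.8, 5.3, 322.5]
tool_rot: [3.142, 0.0, 1.571]
contact_force: [0.2, 0.1, 0.2]
gripper_width: 94.1
finger_force: 0.0
```

Run:
```python
from h import *
p,r,s=pose();print(p,s['tool_rot'],s['time'])
h=np.array([-.96,.27,0]); delta([545,236,300],mat([0,0,-1],np.cross([0,0,-1],h)))
```

```text
[536.80397205   5.31966316 322.46891363] [3.14158828e+00 5.12502289e-05 1.57097444e+00] 2.9
shift [1.1534 0.0412 0.1123] turn [-0.      0.     -0.6482] rows>= 3.7106702707734356 6.942164196566236
```

>>> jog_arm(rows=[[[1,0.04,0.11],[0,0,-0.648]],[[1,0.04,0.11],[0,0,-0.648]],[[1,0.04,0.11],[0,0,-0.648]],[[1,0.04,0.11],[0,0,-0.648]],[[1,0.04,0.11],[0,0,-0.648]],[[1,0.04,0.11],[0,0,-0.648]],[[1,0.04,0.11],[0,0,-0.648]],[[1,0.04,0.11],[0,0,-0.648]],[[1,0.04,0.11],[0,0,-0.648]],[[1,0.04,0.11],[0,0,-0.648]]])

```text
time: 4.15
tcp_pos: [544.5, 205.6, 300.5]
tool_rot: [3.142, 0.0, 2.867]
contact_force: [0.0, -0.2, -0.3]
gripper_width: 93.7
finger_force: 0.0
```

Run:
```python
from h import *
p,r,s=pose();print(p,s['tool_rot'],s['joint_pos'],s['time'])
pp,d=snap('wrist','w1')
cv2.imwrite('pics/w1b.png',cv2.resize(pp[60:440,120:560],None,fx=1.58,fy=1.58,interpolation=cv2.INTER_CUBIC)[:600])
```

```text
[544.45651178 205.63489201 300.463768  ] [3.14156427e+00 2.61200615e-05 2.86720931e+00] [ 1.66418697e-01  3.14636111e-02  1.65175532e+00  1.46196231e-05
  1.45833799e+00 -1.12999593e+00] 4.15
```

View pics/w1b.png

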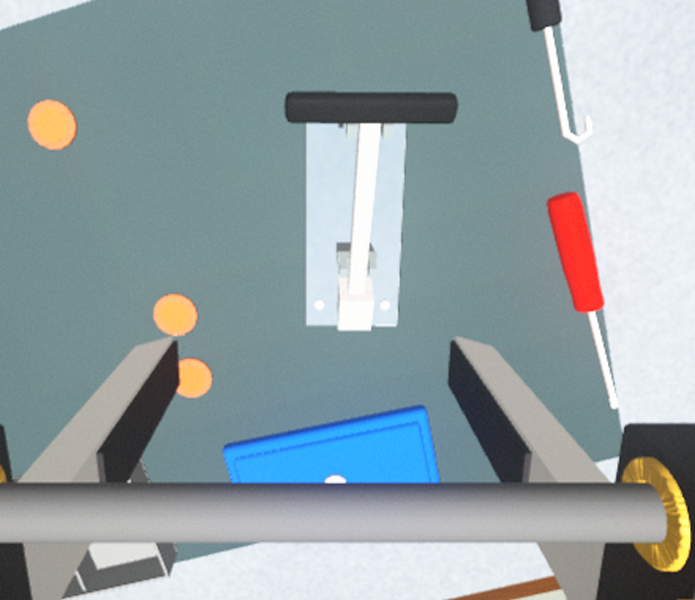

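Run:
```python
from h import *
p,d,K,T=load('w1');c=cloud('w1');q,r,s=pose()
f=lambda x,y:(120+x/1.58,60+y/1.58)
hx=np.array([np.cos(2.867),np.sin(2.867),0]);ly=np.array([hx[1],-hx[0],0])
ly=r.apply([0,1,0]);hx=r.apply([1,0,0])
def pr(n,P): print(n,np.round(P,1),'along',round(P@hx,1),'lat',round(P@ly,1))
for n,x,y in [('hL',290,104),('hR',453,104),('hC',371,104),('s1',369,140),('s2',366,180),('s3',363,220),('s4',360,255)]:
    u,v=f(x,y);P=c[int(round(v)),int(round(u))];pr(n,atz('w1',u,v,P[2]))
for n,x,y in [('pTL',306,125),('pTR',406,125),('pBL',306,326),('pBR',397,326)]: pr(n,atz('w1',*f(x,y),8))
pr('pTop0',atz('top0',223,289,130))
```

```text
hL [450.3 217.7 129.7] along -374.6 lat 331.5
hR [475.4 307.5 129. ] along -374.5 lat 424.7
hC [462.8 262.5 127.5] along -374.4 lat 378.0
s1 [482.2 257.4 118.1] along -394.5 lat 378.3
s2 [505.8 250.7 105.9] along -419.1 lat 378.2
s3 [533.  243.4  87.9] along -447.2 lat 378.6
s4 [559.8 235.9  70.6] along -475.1 lat 378.6
pTL [461.4 222.5   8. ] along -384.0 lat 339.1
pTR [482.6 298.3   8. ] along -383.9 lat 417.8
pBL [622.2 176.9   8. ] along -551.1 lat 338.7
pBR [643.5 252.7   8. ] along -551.1 lat 417.5
pTop0 [466.4 261.5 130. ] along -378.2 lat 378.0
```

Run:
```python
from h import *
q,r,s=pose();ly=r.apply([0,1,0]);hx=r.apply([1,0,0])
P=-458.5*hx+378.3*ly; P[2]=72; print(P); delta(P,r)
```

```text
[543.77759185 240.08138327  72.        ]
shift [0.0498 0.1648 1.1423] turn [0. 0. 0.] rows>= 3.6967967866979774 0.0
```

>>> jog_arm(rows=[[[0.05,0.165,0.3],[0,0,0]],[[0.05,0.165,0.5],[0,0,0]],[[0.05,0.165,0.7],[0,0,0]],[[0.05,0.165,0.85],[0,0,0]],[[0.05,0.165,1],[0,0,0]],[[0.05,0.165,1],[0,0,0]]], hand=0)

```text
time: 4.95
tcp_pos: [541.8, 239.7, 97.9]
tool_rot: [-3.139, -0.005, 2.868]
contact_force: [-0.3, -0.4, 0.3]
gripper_width: 47.4
finger_force: 0.0
```

>>> jog_arm(rows=[[[0,0,0.07],[0,0,0]],[[0,0,0.142],[0,0,0]],[[0,0,0.142],[0,0,0]]])

```text
time: 5.32
tcp_pos: [542.9, 239.9, 70.9]
tool_rot: [-3.141, -0.002, 2.869]
contact_force: [-0.2, -0.1, -0.0]
gripper_width: 46.7
finger_force: 0.0
```

>>> jog_arm(rows=[[[0,0,0],[0,0,0]],[[0,0,0],[0,0,0]],[[0,0,0],[0,0,0]],[[0,0,0],[0,0,0]],[[0,0,0],[0,0,0]]], hand=-1, squeeze=50)

```text
time: 5.95
tcp_pos: [543.9, 240.1, 72.3]
tool_rot: [3.141, 0.0, 2.869]
contact_force: [-0.2, -0.2, 1.2]
gripper_width: 10.9
finger_force: 50.0
```

>>> jog_arm(rows=[[[0,0,-0.05],[0,0,0]],[[0,0,-0.15],[0,0,0]],[[0,0,-0.3],[0,0,0]],[[0,0,-0.45],[0,0,0]],[[0,0,-0.6],[0,0,0]],[[0,0,-0.75],[0,0,0]],[[0,0,-0.9],[0,0,0]],[[0,0,-1],[0,0,0]],[[0,0,-1],[0,0,0]]])

```text
time: 7.08
tcp_pos: [544.5, 240.4, 274.4]
tool_rot: [3.14, 0.003, 2.869]
contact_force: [0.0, -0.4, -2.8]
gripper_width: 11.4
finger_force: 50.0
```

```bash
cat >> h.py <<'E'
def up_target(xy,zrim,yaw,el=30):
    g=np.array([np.cos(yaw),np.sin(yaw),0]);u=np.array([0,0,1.]);e=np.radians(el)
    z=np.cos(e)*g-np.sin(e)*u
    return np.array([*xy,zrim+88.])+2*z, mat(z,np.cross(g,u))
C0=np.array([532.2,-211.3]);YAW=.281
def head(n):
    x,y={'a':(-50,62),'b':(50,62),'c':(50,-62),'d':(-50,-62)}[n];c,s=np.cos(YAW),np.sin(YAW)
    return C0+[c*x-s*y,s*x+c*y]
E
python3 - <<'E'
from h import *
snap('scene','s1')
p,r,s=pose();print(p,s['contact_force'],s['joint_pos'])
# halfway: rotate in place
P,Rt=up_target([500,40],190,3.1); delta(P,Rt)
P,Rt=up_target(head('a'),150,3.308); print(P);delta(P,Rt)
i=load('s1')[0]; cv2.imwrite('pics/s1c.png',cv2.resize(i[100:300,220:480],None,fx=2.5,fy=2.5))
E
```

```text
[543.67014132 240.15928015 272.38344498] [-0.1904605  -1.36819421 -2.69499871] [ 2.25346848e-01  7.77533972e-02  1.65420220e+00  2.76361514e-05
  1.40898398e+00 -1.07264857e+00]
shift [-0.051  -1.0246 -0.0234] turn [ 0.0606  0.5215 -0.1048] rows>= 3.2836057198192545 5.733208593595494
[ 465.25931818 -165.88445254  237.        ]
shift [-0.1694 -2.0608  0.1763] turn [ 0.115   0.5151 -0.199 ] rows>= 6.640901302026221 6.041203414478826
```

View pics/s1c.png

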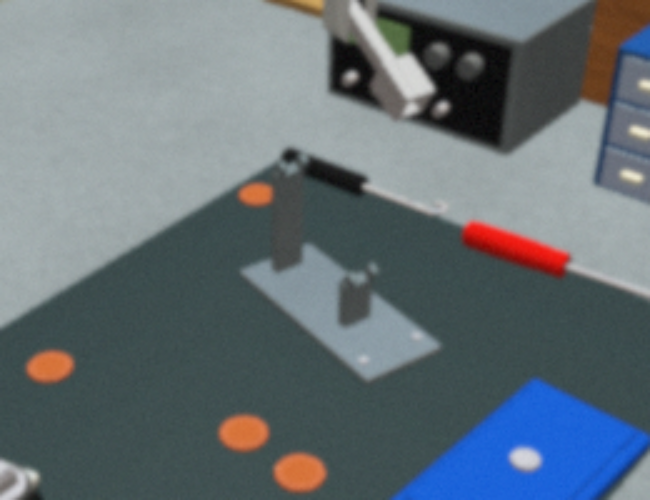

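>>> jog_arm(rows=[[[-0.005,-0.1,0],[0.006,0.05,-0.01]],[[-0.01,-0.2,0],[0.012,0.104,-0.021]],[[-0.02,-0.35,0],[0.021,0.18,-0.036]],[[-0.025,-0.5,-0.01],[0.03,0.26,-0.052]],[[-0.033,-0.65,-0.01],[0.039,0.34,-0.068]],[[-0.04,-0.8,-0.02],[0.048,0.417,-0.084]],[[-0.045,-0.9,-0.02],[0.055,0.47,-0.094]],[[-0.05,-1,-0.02],[0.061,0.521,-0.105]],[[-0.05,-1,-0.02],[0.061,0.521,-0.105]],[[-0.05,-1,-0.02],[0.061,0.521,-0.105]]])

```text
time: 8.38
tcp_pos: [499.4, 45.4, 275.7]
tool_rot: [-3.141, -1.046, 3.1]
contact_force: [0.5, -0.4, -3.0]
gripper_width: 11.7
finger_force: 50.0
```

Run:
```python
from h import *
p,r,s=pose();print(p,s['contact_force'],s['joint_pos'],s['time'])
P,Rt=up_target([500,40],190,3.1); delta(P,Rt)
P,Rt=up_target(head('a'),140,3.308); print(P);delta(P,Rt)
```

```text
[499.4067637   45.37347884 275.65544892] [ 0.48740198 -0.36408774 -2.95187731] [-0.10563126  0.48958488  1.39102826 -0.07594381  2.30429888 -1.65380281] 8.375
shift [ 0.0081 -0.0267  0.0006] turn [-0.0005  0.0008 -0.    ] rows>= 0.08938083812913437 0.009712489407136895
[ 465.25931818 -165.88445254  227.        ]
shift [-0.147  -1.0622  0.2326] turn [ 0.0895  0.0007 -0.0521] rows>= 3.51138269985841 1.1093116407690724
```

Reaches well.

>>> jog_arm(rows=[[[-0.01,-0.12,0.02],[0.01,0,-0.006]],[[-0.03,-0.27,0.05],[0.022,0,-0.013]],[[-0.06,-0.42,0.09],[0.036,0,-0.021]],[[-0.08,-0.57,0.12],[0.05,0,-0.029]],[[-0.1,-0.72,0.16],[0.062,0,-0.036]],[[-0.12,-0.85,0.19],[0.074,0,-0.043]],[[-0.14,-0.95,0.22],[0.084,0,-0.049]],[[-0.147,-1,0.233],[0.09,0.001,-0.052]],[[-0.147,-1,0.233],[0.09,0.001,-0.052]],[[-0.147,-1,0.233],[0.09,0.001,-0.052]]])

```text
time: 9.62
tcp_pos: [466.0, -153.3, 227.8]
tool_rot: [-3.14, -1.048, -2.975]
contact_force: [-0.2, 0.0, -3.1]
gripper_width: 11.8
finger_force: 50.0
```

Run:
```python
from h import *
p,r,s=pose();print(p,s['contact_force'],s['joint_pos'],s['time'])
P,Rt=up_target(head('a'),125,3.308); print(P);delta(P,Rt)
snap('top','t1');i,d=snap('scene','s2')
a=load('t1')[0][220:320,420:520]
o=np.zeros((600,800,3),np.uint8);o[:400,:400]=cv2.resize(a,(400,400));o[:600,400:]=cv2.resize(i[150:450,60:260],(400,600));cv2.imwrite('pics/v3.png',o)
```

```text
[ 465.9869454  -153.31264262  227.81690766] [-0.15819346  0.03988065 -3.13142326] [-0.32681094  0.48322775  1.49482054 -0.49584387  2.09717206 -2.09855598] 9.625
[ 465.25931818 -165.88445254  212.        ]
shift [-0.0615 -0.0613  0.0517] turn [-0.0007 -0.0004  0.    ] rows>= 0.32348281238519494 0.008200568032477191
```

View pics/v3.png

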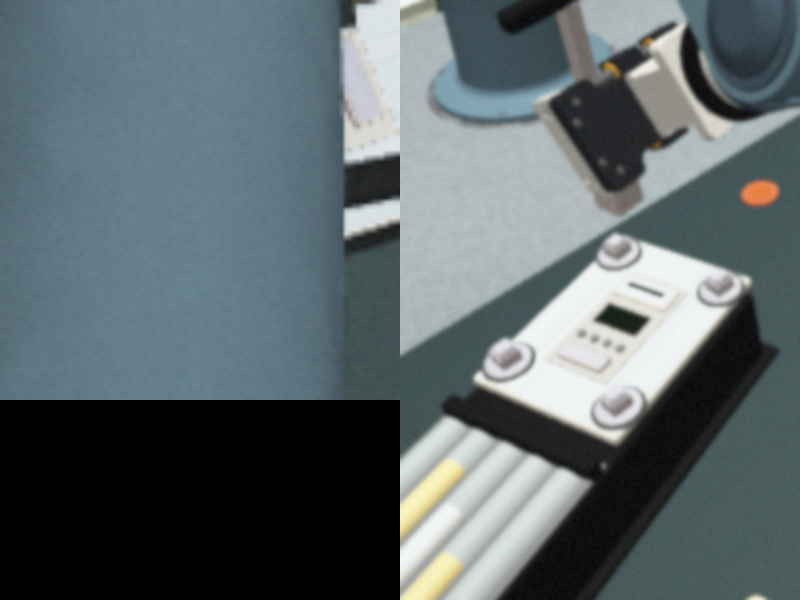

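>>> jog_arm(rows=[[[-0.03,-0.03,0.026],[0,0,0]],[[-0.062,-0.061,0.052],[-0.001,0,0]],[[-0.062,-0.061,0.052],[-0.001,0,0]],[[-0.062,-0.061,0.052],[-0.001,0,0]]])

```text
time: 10.22
tcp_pos: [464.8, -166.6, 211.4]
tool_rot: [3.14, -1.049, -2.975]
contact_force: [-1.1, -0.6, -3.0]
gripper_width: 11.6
finger_force: 50.0
```

Run:
```python
from h import *
p,r,s=pose();print(p,s['contact_force'],s['time'])
i,d=snap('scene','s3');_,_,K,T=load('s3')
g=p-2*r.apply([0,0,1]);k=r.apply([.866,0,-.5]);kx=np.cross(r.apply([0,1,0]),k);ky=r.apply([0,1,0])
u0,v0=150,210;S=6
def pj(P): e=K@(T[:3,:3]@P+T[:3,3]);return ((e[0]/e[2]-u0+.5)*S,(e[1]/e[2]-v0+.5)*S)
o=cv2.resize(i[v0:v0+100,u0-20+20:u0+100],None,fx=S,fy=S,interpolation=cv2.INTER_CUBIC)
def pl(pts,c): cv2.polylines(o,[np.int32([pj(x) for x in pts])],True,c,1)
for z,c in((0,(0,0,255)),(34,(0,255,0))): pl([g+(z-88)*k+13*(a*kx+b*ky) for a,b in((1,1),(1,-1),(-1,-1),(-1,1))],c)
h=np.array([*head('a'),93.5]);pl([h+16.5*np.array([np.cos(t),np.sin(t),0]) for t in np.linspace(0,6.2,30)],(255,0,0))
h=np.array([*head('b'),93.5]);pl([h+16.5*np.array([np.cos(t),np.sin(t),0]) for t in np.linspace(0,6.2,30)],(255,0,0))
cv2.imwrite('pics/v4.png',o)
P,Rt=up_target(head('a'),109,3.308);delta(P,Rt);P,Rt=up_target(head('a'),95,3.308);delta(P,Rt)
```

```text
[ 464.82929816 -166.56905182  211.3889012 ] [-1.05323395 -0.57803588 -2.98101522] 10.225
shift [-0.0685  0.0026  0.0369] turn [ 0.0007 -0.001  -0.0001] rows>= 0.2492129721352532 0.01250116241451665
shift [-0.1292  0.0026  0.0718] turn [ 0.0007 -0.001  -0.0001] rows>= 0.47309581190227545 0.01250116241451665
```

View pics/v4.png

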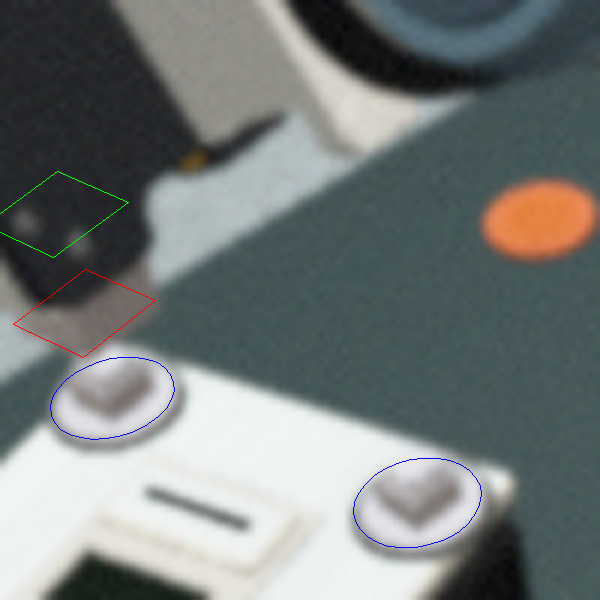

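>>> jog_arm(rows=[[[-0.03,0.003,0.016],[0,-0.001,0]],[[-0.068,0.003,0.037],[0,-0.001,0]],[[-0.08,0.003,0.045],[0,-0.001,0]],[[-0.08,0.003,0.045],[0,-0.001,0]]])

```text
time: 10.78
tcp_pos: [464.8, -165.7, 192.7]
tool_rot: [3.14, -1.048, -2.974]
contact_force: [0.4, 0.3, -2.8]
gripper_width: 11.9
finger_force: 50.0
```

>>> jog_arm(rows=[[[-0.01,0,0.005],[0,0,0]],[[-0.02,0,0.011],[0,0,0]],[[-0.03,0,0.017],[0,0,0]],[[-0.03,0,0.017],[0,0,0]]])

```text
time: 11.28
tcp_pos: [464.9, -165.8, 186.0]
tool_rot: [3.14, -1.047, -2.975]
contact_force: [0.3, 0.1, -2.5]
gripper_width: 11.4
finger_force: 50.0
```

>>> jog_arm(rows=[[[-0.01,0,0.006],[0,0,0]],[[-0.02,0,0.011],[0,0,0]],[[-0.02,0,0.011],[0,0,0]]])

```text
time: 11.65
tcp_pos: [465.3, -165.9, 182.9]
tool_rot: [-3.141, -1.048, -2.977]
contact_force: [-0.8, -0.1, 3.8]
gripper_width: 11.7
finger_force: 50.0
```

>>> jog_arm(rows=[[[0,0,0],[0,0,0]],[[0,0,0],[0,0,0]],[[0,0,0],[0,0,0]],[[0,0,0],[0,0,0]]], hand=0)

```text
time: 12.15
tcp_pos: [465.0, -165.8, 181.5]
tool_rot: [3.14, -1.047, -2.975]
contact_force: [0.1, 0.7, -0.5]
gripper_width: 45.8
finger_force: 0.0
```

>>> jog_arm(rows=[[[0,0,-0.1],[0,0,0]],[[0,0,-0.3],[0,0,0]],[[0,0,-0.5],[0,0,0]],[[0,0,-0.7],[0,0,0]],[[0,0,-0.7],[0,0,0]]])

```text
time: 12.78
tcp_pos: [586.5, -145.7, 252.8]
tool_rot: [-3.139, -1.043, -2.977]
contact_force: [-1.0, 0.2, 0.1]
gripper_width: 47.2
finger_force: 0.0
```

Run:
```python
from h import *
p,r,s=pose();print(p,s['contact_force'],s['joint_pos'],s['time'])
i,d=snap('scene','s4');t,_=snap('top','t4');w,_=snap('wrist','w4')
_,_,K,T=load('t4');e=K@(T[:3,:3]@[467,-166,290]+T[:3,3]);u,v=map(int,e[:2]/e[2]);print(u,v)
o=np.zeros((600,800,3),np.uint8)
o[:300,:400]=cv2.resize(t[v-45:v+45,u-60:u+60],(400,300));o[300:,:400]=cv2.resize(w,(400,300));o[:,400:]=cv2.resize(i[150:350,100:233],(400,600));cv2.imwrite('pics/v5.png',o)
```

```text
[ 586.49248131 -145.72750674  252.7968964 ] [-0.99727984  0.20449581  0.10731581] [-0.27049456  0.71539805  1.10598675 -0.49289669  2.25672554 -2.12855935] 12.775
506 269
```

View pics/v5.png

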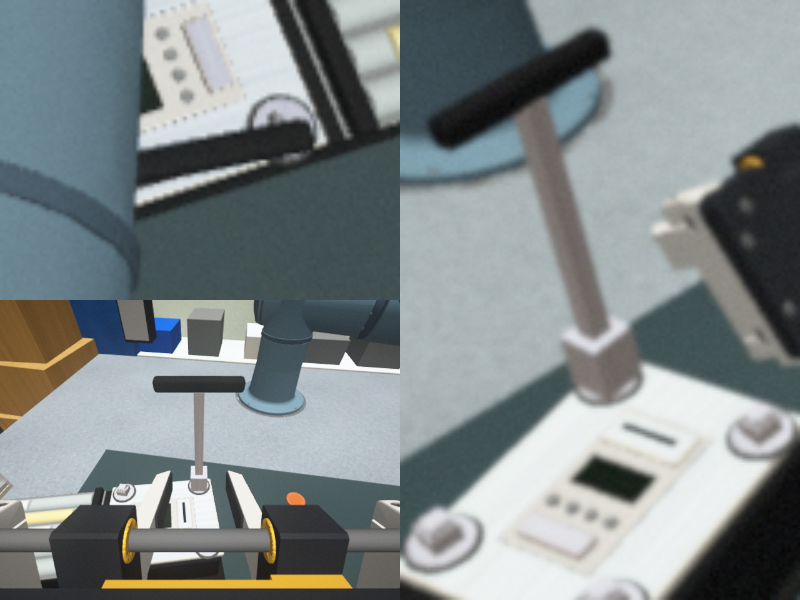

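Run:
```python
from h import *
yw=1.737;Rt=mat([0,0,-1],[np.sin(yw),-np.cos(yw),0])
print(Rt.as_euler('xyz'))
delta([560,-150,350],Rt)
```

```text
[3.14159265 0.         1.737     ]
shift [ 4.908e-01  2.000e-04 -1.429e-01] turn [-0.4077 -0.4092  0.7059] rows>= 1.6358676976420454 9.767817864592963
```

>>> jog_arm(rows=[[[0.2,0,-0.06],[-0.04,-0.04,0.07]],[[0.4,0,-0.12],[-0.1,-0.1,0.18]],[[0.49,0,-0.143],[-0.408,-0.409,0.706]],[[0.49,0,-0.143],[-0.408,-0.409,0.706]],[[0.49,0,-0.143],[-0.408,-0.409,0.706]],[[0.49,0,-0.143],[-0.408,-0.409,0.706]],[[0.49,0,-0.143],[-0.408,-0.409,0.706]],[[0.49,0,-0.143],[-0.408,-0.409,0.706]],[[0.49,0,-0.143],[-0.408,-0.409,0.706]],[[0.49,0,-0.143],[-0.408,-0.409,0.706]],[[0.49,0,-0.143],[-0.408,-0.409,0.706]],[[0.49,0,-0.143],[-0.408,-0.409,0.706]],[[0.49,0,-0.143],[-0.408,-0.409,0.706]],[[0.49,0,-0.143],[-0.408,-0.409,0.706]]])

```text
time: 14.68
tcp_pos: [561.0, -150.2, 350.4]
tool_rot: [3.14, -0.0, 1.737]
contact_force: [-0.2, 0.0, -0.6]
gripper_width: 46.8
finger_force: 0.0
```

```bash
cat >> h.py <<'E'
def down(yw): return mat([0,0,-1],[np.sin(yw),-np.cos(yw),0])
def handle(f,xy,zc=286,rad=75):
    p,d,K,T=load(f);c=cloud(f);m=(np.hypot(c[...,0]-xy[0],c[...,1]-xy[1])<rad)&(abs(c[...,2]-zc)<6)&(d>0)
    q=c[m];print('n',m.sum(),'zmed',np.median(q[:,2]))
    (cx,cy),(w,h),a=r=cv2.minAreaRect(q[:,:2].astype(np.float32));b=cv2.boxPoints(r)
    e=max([b[1]-b[0],b[2]-b[1]],key=np.linalg.norm);print('centre',cx,cy,'size',w,h,'yaw',np.arctan2(e[1],e[0])%np.pi)
    return q
E
python3 - <<'E'
from h import *
p,r,s=pose();print(p,s['tool_rot'],s['joint_pos'],s['time'])
snap('wrist','w5');handle('w5',head('a'));snap('top','t5');handle('t5',head('a'))
delta([*head('a'),320],down(1.737))
E
```

```text
[ 560.9753841  -150.19127651  350.36247021] [ 3.14045729e+00 -1.63334842e-04  1.73678083e+00] [-4.57093035e-01  5.75280218e-03  1.58915803e+00  7.95416790e-04
  1.54585512e+00 -6.23096951e-01] 14.675
n 3002 zmed 286.0037828257113
centre 467.4240417480469 -165.04212951660156 size 14.072460174560547 98.71385192871094 yaw 1.7297714
n 266 zmed 286.41256542013764
centre 462.54852294921875 -134.28570556640625 size 13.893592834472656 39.426597595214844 yaw 1.7333513
shift [ 0.0012 -0.4765  0.1521] turn [ 0.0008  0.0001 -0.0001] rows>= 1.6005138517133415 0.008403899748182531
```

>>> jog_arm(rows=[[[0.002,-0.25,0.05],[0,0,0]],[[0.002,-0.45,0.1],[0,0,0.003]],[[0.002,-0.474,0.13],[0,0,0.003]],[[0.002,-0.474,0.13],[0,0,0.003]],[[0.002,-0.474,0.22],[0,0,0.003]],[[0.002,-0.474,0.32],[0,0,0.003]],[[0.002,-0.474,0.372],[0,0,0.003]],[[0.002,-0.474,0.372],[0,0,0.003]]])

```text
time: 15.78
tcp_pos: [467.0, -164.8, 274.7]
tool_rot: [3.142, -0.001, 1.731]
contact_force: [0.8, -0.3, 0.1]
gripper_width: 46.9
finger_force: 0.0
```

>>> jog_arm(rows=[[[0,0,0],[0,0,0]],[[0,0,0],[0,0,0]],[[0,0,0],[0,0,0]],[[0,0,0],[0,0,0]]], hand=-1, squeeze=50)

```text
time: 16.27
tcp_pos: [467.4, -165.3, 276.7]
tool_rot: [3.139, 0.001, 1.731]
contact_force: [0.4, -0.4, 1.2]
gripper_width: 13.5
finger_force: 50.0
```

Run:
```python
from h import *
p,r,s=pose();print(p,s['tool_rot'],s['joint_pos'],s['contact_force'],s['ft_torque'],s['gripper_width'],s['time'])
```

```text
[ 467.44397434 -165.32235333  276.65718036] [3.13913542e+00 1.01981496e-03 1.73061812e+00] [-5.69519448e-01 -1.70330666e-01  1.88583988e+00  8.86651073e-04
  1.42357177e+00 -7.29471456e-01] [ 0.424405   -0.35651696  1.15586309] [ 0.01054612 -0.02640194  0.01186646] 13.481417329982218 16.275
```

>>> jog_arm(rows=[[[0,0,0],[0,0,0.03]],[[0,0,0],[0,0,0.07]],[[0,0,0],[0,0,0.11]],[[0,0,0],[0,0,0.15]],[[0,0,0],[0,0,0.2]],[[0,0,0],[0,0,0.25]],[[0,0,0],[0,0,0.3]],[[0,0,0],[0,0,0.35]],[[0,0,0],[0,0,0.39]],[[0,0,0],[0,0,0.42]],[[0,0,0],[0,0,0.44]],[[0,0,0],[0,0,0.44]],[[0,0,0],[0,0,0.44]]])

```text
time: 17.9
tcp_pos: [467.5, -165.4, 276.6]
tool_rot: [3.139, -0.001, 0.851]
contact_force: [-0.2, -1.0, 2.5]
gripper_width: 13.6
finger_force: 50.0
```

Run:
```python
from h import *
p,r,s=pose();print(p,s['tool_rot'],s['contact_force'],s['ft_torque'],s['gripper_width'],s['time'])
snap('wrist','w6');handle('w6',head('a'))
```

```text
[ 467.46513436 -165.43526993  276.62238725] [ 3.13913769e+00 -1.06070117e-03  8.51148173e-01] [-0.16872323 -0.98763093  2.48136371] [-0.20144804  0.09950375  0.05431627] 13.58249951382475 17.9
n 5203 zmed 286.12101789815904
centre 472.9767150878906 -159.27552795410156 size 80.38702392578125 36.210269927978516 yaw 1.141696
```

>>> jog_arm(rows=[[[0,0,0],[0,0,-0.025]],[[0,0,0],[0,0,-0.05]],[[0,0,-0.03],[0,0,-0.05]],[[0,0,-0.08],[0,0,-0.05]],[[0,0,-0.13],[0,0,-0.05]],[[0,0,-0.175],[0,0,-0.05]],[[0,0,-0.175],[0,0,-0.05]]])

```text
time: 18.82
tcp_pos: [467.7, -165.4, 312.4]
tool_rot: [3.138, -0.001, 0.951]
contact_force: [0.1, -0.2, -2.8]
gripper_width: 13.5
finger_force: 50.0
```

```bash
cat >> h.py <<'E'
C0=C0+np.array([467.4,-165.2])-head('a')
def go(n,z,th): delta([*head(n),z],down(YAW+np.pi/2-th))
E
python3 - <<'E'
from h import *
p,r,s=pose();print(p,s['tool_rot'],s['contact_force'],s['ft_torque'],s['gripper_width'],s['time'])
for n in 'abcd': print(n,head(n))
go('c',312,.29)
pp,_=snap('wrist','w7');_,_,K,T=load('w7');o=np.zeros((600,800,3),np.uint8)
for i,n in enumerate('abcd'):
    e=K@(T[:3,:3]@[*head(n),93.5]+T[:3,3]);u,v=map(int,e[:2]/e[2]);print(n,u,v)
    u=min(max(u,36),603);v=min(max(v,27),452);o[i//2*300:i//2*300+300,i%2*400:i%2*400+400]=cv2.resize(pp[v-27:v+27,u-36:u+36],(400,300),interpolation=cv2.INTER_CUBIC)
cv2.imwrite('pics/v7.png',o)
E
```

```text
[ 467.70709999 -165.41404811  312.42945851] [ 3.13778106e+00 -1.28351311e-03  9.50577333e-01] [ 0.13909515 -0.22414207 -2.83580376] [ 0.00013868 -0.02938294  0.01211072] 13.548864206185602 18.825
a [ 467.4 -165.2]
b [ 563.47786022 -137.46834343]
c [ 597.86511436 -256.6048901 ]
d [ 501.78725414 -284.33654667]
shift [0.0072 0.7946 0.0052] turn [ 0.002  -0.     -0.3056] rows>= 2.542795327555163 3.273004043003913
a 317 216
b 376 142
c 461 215
d 400 281
```

>>> jog_arm(rows=[[[0.001,0.08,0],[0,0,-0.03]],[[0.002,0.2,0],[0,0,-0.08]],[[0.003,0.35,0],[0,0,-0.13]],[[0.005,0.5,0],[0,0,-0.19]],[[0.006,0.65,0],[0,0,-0.25]],[[0.007,0.75,0],[0,0,-0.29]],[[0.007,0.795,0],[0.002,0,-0.306]],[[0.007,0.795,0],[0.002,0,-0.306]],[[0.007,0.795,0],[0.002,0,-0.306]]])

```text
time: 20.0
tcp_pos: [597.1, -256.0, 311.5]
tool_rot: [-3.14, -0.001, 1.562]
contact_force: [-0.2, 0.1, -2.8]
gripper_width: 13.4
finger_force: 50.0
```

Run:
```python
from h import *
p,r,s=pose();print(p,s['tool_rot'],s['contact_force'],s['time'])
go('c',277,.29)
```

```text
[ 597.08386313 -255.99418101  311.49217617] [-3.13957061e+00 -1.35208904e-03  1.56220514e+00] [-0.20466087  0.07944588 -2.82423378] 20.0
shift [-0.0033  0.0043  0.1724] turn [-0.001  -0.0007  0.0002] rows>= 0.5521028393631494 0.013209031392766404
```

>>> jog_arm(rows=[[[-0.003,0.004,0.05],[-0.001,-0.001,0]],[[-0.003,0.004,0.09],[-0.001,-0.001,0]],[[-0.003,0.004,0.12],[-0.001,-0.001,0]],[[-0.003,0.004,0.145],[-0.001,-0.001,0]],[[-0.003,0.004,0.17],[-0.001,-0.001,0]],[[-0.003,0.004,0.172],[-0.001,-0.001,0]]])

```text
time: 20.75
tcp_pos: [598.2, -257.1, 277.0]
tool_rot: [3.141, 0.001, 1.563]
contact_force: [-0.1, -1.0, -2.8]
gripper_width: 13.7
finger_force: 50.0
```

Run:
```python
from h import *
p,r,s=pose();print(p,s['tool_rot'],s['contact_force'],s['ft_torque'],s['time'])
```

```text
[ 598.23488755 -257.07689386  277.02713835] [3.14122788e+00 9.30621261e-04 1.56256800e+00] [-0.10704715 -1.04960742 -2.78640078] [-0.02928234 -0.11025828 -0.05655489] 20.75
```

>>> jog_arm(rows=[[[0,0,0],[0,0,0.03]],[[0,0,0],[0,0,0.07]],[[0,0,0],[0,0,0.115]],[[0,0,0],[0,0,0.16]],[[0,0,0],[0,0,0.21]],[[0,0,0],[0,0,0.26]],[[0,0,0],[0,0,0.3]],[[0,0,0],[0,0,0.335]],[[0,0,0],[0,0,0.356]],[[0,0,0],[0,0,0.356]],[[0,0,0],[0,0,0.356]]])

```text
time: 22.12
tcp_pos: [598.2, -257.1, 277.3]
tool_rot: [3.14, 0.001, 0.851]
contact_force: [-1.2, -0.6, -2.2]
gripper_width: 13.5
finger_force: 50.0
```

>>> jog_arm(rows=[[[0,0,0],[0,0,-0.025]],[[0,0,0],[0,0,-0.05]],[[0,0,-0.03],[0,0,-0.05]],[[0,0,-0.08],[0,0,-0.05]],[[0,0,-0.13],[0,0,-0.05]],[[0,0,-0.175],[0,0,-0.05]],[[0,0,-0.175],[0,0,-0.05]]])

```text
time: 23.0
tcp_pos: [598.7, -257.3, 313.7]
tool_rot: [3.138, 0.0, 0.951]
contact_force: [0.1, -0.2, -3.2]
gripper_width: 13.4
finger_force: 50.0
```

Run:
```python
from h import *
p,r,s=pose();print(p,s['tool_rot'],s['contact_force'],s['ft_torque'],s['time'],s['joint_pos'])
go('b',312,.27)
pp,_=snap('wrist','w8');_,_,K,T=load('w8');o=np.zeros((600,800,3),np.uint8)
for i,n in enumerate('abcd'):
    e=K@(T[:3,:3]@[*head(n),93.5]+T[:3,3]);u,v=map(int,e[:2]/e[2]);print(n,u,v)
    u=min(max(u,36),603);v=min(max(v,27),452);o[i//2*300:i//2*300+300,i%2*400:i%2*400+400]=cv2.resize(pp[v-27:v+27,u-36:u+36],(400,300),interpolation=cv2.INTER_CUBIC)
cv2.imwrite('pics/v8.png',o)
```

```text
[ 598.68953542 -257.29887916  313.68528753] [3.13819141e+00 4.78933908e-04 9.50532512e-01] [ 0.11434137 -0.16917356 -3.15162412] [-0.0661135   0.00493073 -0.01141163] 23.0 [-5.79317906e-01  1.88895981e-01  1.45775415e+00 -6.19701606e-04
  1.49156375e+00  4.09931004e-02]
shift [ 0.3852 -0.4915  0.0066] turn [ 0.0016  0.0008 -0.3156] rows>= 1.9985312723406228 3.380301234175329
a 172 217
b 224 143
c 316 216
d 263 282
```

View pics/v8.png

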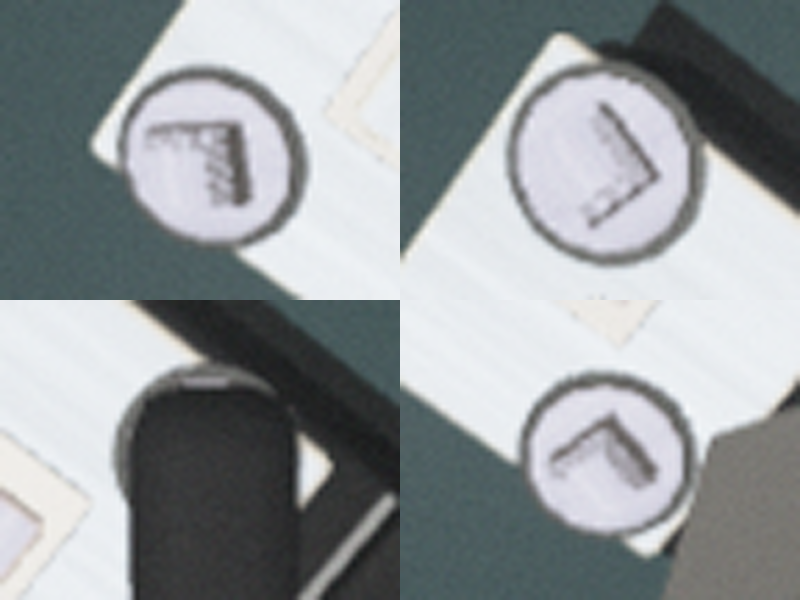

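>>> jog_arm(rows=[[[0.04,-0.05,0],[0,0,-0.03]],[[0.11,-0.14,0],[0,0,-0.09]],[[0.19,-0.24,0],[0,0,-0.16]],[[0.27,-0.34,0],[0,0,-0.23]],[[0.34,-0.43,0],[0,0,-0.28]],[[0.385,-0.491,0],[0.002,0.001,-0.315]],[[0.385,-0.491,0.005],[0.002,0.001,-0.315]],[[0.385,-0.491,0.005],[0.002,0.001,-0.315]]])

```text
time: 24.05
tcp_pos: [563.0, -137.7, 310.6]
tool_rot: [-3.138, -0.002, 1.579]
contact_force: [0.1, 0.3, -2.7]
gripper_width: 13.3
finger_force: 50.0
```

Run:
```python
from h import *
p,r,s=pose();print(p,s['tool_rot'],s['contact_force'],s['time'])
go('b',277,.27)
```

```text
[ 563.03558689 -137.67912549  310.63648072] [-3.13837006e+00 -1.99281092e-03  1.57937072e+00] [ 0.1420486   0.31340342 -2.66486034] 24.05
shift [0.0007 0.0028 0.1682] turn [-0.0016 -0.001  -0.0012] rows>= 0.538240777646328 0.024081105966607338
```

>>> jog_arm(rows=[[[0.001,0.002,0.05],[-0.001,-0.001,0]],[[0.001,0.002,0.09],[-0.001,-0.001,0]],[[0.001,0.002,0.12],[-0.001,-0.001,0]],[[0.001,0.002,0.145],[-0.001,-0.001,0]],[[0.001,0.002,0.168],[-0.001,-0.001,0]],[[0.001,0.002,0.168],[-0.001,-0.001,0]]])

```text
time: 24.8
tcp_pos: [563.3, -137.0, 277.2]
tool_rot: [-3.141, -0.0, 1.581]
contact_force: [0.6, -0.6, -3.4]
gripper_width: 13.5
finger_force: 50.0
```

Run:
```python
from h import *
p,r,s=pose();print(p,s['tool_rot'],s['contact_force'],s['ft_torque'],s['time'])
go('b',277,1.0)
```

```text
[ 563.31757828 -137.04871908  277.22131694] [-3.14059502e+00 -2.25473817e-05  1.58058803e+00] [ 0.61217684 -0.63683117 -3.41812468] [-0.12189631 -0.03517574  0.01602284] 24.8
shift [-0.0021  0.0008  0.0011] turn [-5.000e-04  2.000e-04  3.644e-01] rows>= 0.008012088194271733 3.9024978115916036
```

Seated; turn b (Δ≈0.73), back off, lift.

>>> jog_arm(rows=[[[0,0,0],[0,0,0.03]],[[0,0,0],[0,0,0.07]],[[0,0,0],[0,0,0.115]],[[0,0,0],[0,0,0.16]],[[0,0,0],[0,0,0.21]],[[0,0,0],[0,0,0.26]],[[0,0,0],[0,0,0.3]],[[0,0,0],[0,0,0.34]],[[0,0,0],[0,0,0.364]],[[0,0,0],[0,0,0.364]],[[0,0,0],[0,0,0.364]]])

```text
time: 26.18
tcp_pos: [563.5, -137.2, 277.7]
tool_rot: [3.141, 0.001, 0.853]
contact_force: [0.5, -1.6, -2.1]
gripper_width: 13.7
finger_force: 50.0
```

>>> jog_arm(rows=[[[0,0,0],[0,0,-0.025]],[[0,0,0],[0,0,-0.05]],[[0,0,-0.03],[0,0,-0.05]],[[0,0,-0.08],[0,0,-0.05]],[[0,0,-0.13],[0,0,-0.05]],[[0,0,-0.175],[0,0,-0.05]],[[0,0,-0.175],[0,0,-0.05]]])

```text
time: 27.05
tcp_pos: [563.8, -137.2, 313.8]
tool_rot: [3.14, -0.0, 0.953]
contact_force: [0.8, 0.0, -2.8]
gripper_width: 13.7
finger_force: 50.0
```

Run:
```python
from h import *
p,r,s=pose();print(p,s['tool_rot'],s['contact_force'],s['ft_torque'],s['time'])
go('d',312,.22)
```

```text
[ 563.84145947 -137.16266511  313.80329788] [ 3.14013125e+00 -7.42770928e-05  9.52554652e-01] [ 0.79904913  0.00519757 -2.82640859] [-0.08188069 -0.04013388 -0.03711255] 27.05
shift [-0.7795  0.1737  0.0092] turn [ 7.000e-04  2.000e-04 -3.396e-01] rows>= 2.5557027781256707 3.637174871671727
```

>>> jog_arm(rows=[[[-0.08,0.018,0],[0,0,-0.035]],[[-0.2,0.045,0],[0,0,-0.09]],[[-0.35,0.078,0],[0,0,-0.15]],[[-0.5,0.11,0],[0,0,-0.22]],[[-0.65,0.145,0],[0,0,-0.28]],[[-0.74,0.165,0.005],[0,0,-0.32]],[[-0.78,0.174,0.009],[0,0,-0.34]],[[-0.78,0.174,0.009],[0,0,-0.34]],[[-0.78,0.174,0.009],[0,0,-0.34]]])

```text
time: 28.18
tcp_pos: [501.4, -283.9, 310.4]
tool_rot: [-3.141, -0.001, 1.632]
contact_force: [-0.9, -0.3, -2.7]
gripper_width: 13.5
finger_force: 50.0
```

Run:
```python
from h import *
p,r,s=pose();print(p,s['tool_rot'],s['contact_force'],s['time'])
go('d',277,.22)
```

```text
[ 501.40287774 -283.89813818  310.44437099] [-3.14064655e+00 -6.34290960e-04  1.63230329e+00] [-0.94174506 -0.27568139 -2.74189353] 28.175
shift [-0.0024  0.0019  0.1672] turn [-0.0005 -0.0003  0.0003] rows>= 0.5351912460900298 0.006676808897364051
```

>>> jog_arm(rows=[[[-0.002,0.002,0.05],[0,0,0]],[[-0.002,0.002,0.09],[0,0,0]],[[-0.002,0.002,0.12],[0,0,0]],[[-0.002,0.002,0.145],[0,0,0]],[[-0.002,0.002,0.167],[0,0,0]],[[-0.002,0.002,0.167],[0,0,0]]])

```text
time: 28.92
tcp_pos: [501.8, -284.7, 277.2]
tool_rot: [-3.141, -0.0, 1.633]
contact_force: [0.7, -0.2, -2.9]
gripper_width: 13.4
finger_force: 50.0
```

Run:
```python
from h import *
p,r,s=pose();print(p,s['tool_rot'],s['contact_force'],s['ft_torque'],s['time'])
go('d',277,1.0)
```

```text
[ 501.75722701 -284.69638477  277.22321284] [-3.14087271e+00 -1.25865082e-04  1.63259719e+00] [ 0.72108626 -0.23072924 -2.91726701] [-0.03473628 -0.10837078  0.00887343] 28.925
shift [0.0018 0.0003 0.0011] turn [-4.000e-04  1.000e-04  3.904e-01] rows>= 0.006792166060401943 4.180992063762634
```

>>> jog_arm(rows=[[[0,0,0],[0,0,0.03]],[[0,0,0],[0,0,0.07]],[[0,0,0],[0,0,0.115]],[[0,0,0],[0,0,0.16]],[[0,0,0],[0,0,0.21]],[[0,0,0],[0,0,0.26]],[[0,0,0],[0,0,0.31]],[[0,0,0],[0,0,0.36]],[[0,0,0],[0,0,0.39]],[[0,0,0],[0,0,0.39]],[[0,0,0],[0,0,0.39]],[[0,0,0],[0,0,0.39]]])

```text
time: 30.42
tcp_pos: [501.8, -284.8, 277.5]
tool_rot: [-3.141, 0.0, 0.853]
contact_force: [0.3, -0.0, -2.5]
gripper_width: 13.3
finger_force: 50.0
```

Run:
```python
from h import *
p,r,s=pose();print(p,s['tool_rot'],s['contact_force'],s['ft_torque'],s['time'],s['joint_pos'])
# screw top-edge angles from wrist image: gradient orientation (mod 90 deg) in head patch, rectified to world plane
snap('wrist','w9');pp,_,K,T=load('w9');g=cv2.cvtColor(pp,cv2.COLOR_BGR2GRAY)
for n in 'abc':
    h=head(n);X,Y=np.meshgrid(np.arange(-9,9,.25),np.arange(-9,9,.25))
    P=np.stack([h[0]+X,h[1]+Y,np.full_like(X,107.5)],-1)@T[:3,:3].T+T[:3,3];q=P@K.T;u=(q[...,0]/q[...,2]).astype(np.float32);v=(q[...,1]/q[...,2]).astype(np.float32)
    if u.min()<0 or v.min()<0 or u.max()>639 or v.max()>479: print(n,'out');continue
    m=cv2.GaussianBlur(cv2.remap(g,u,v,1).astype(np.float32),(0,0),2)
    gx,gy=np.gradient(m,axis=1),np.gradient(m,axis=0);w=np.hypot(gx,gy);a=np.angle((w**2*np.exp(4j*np.arctan2(gy,gx))).sum())/4
    print(n,u.mean(),v.mean(),'theta mod pi/2',(YAW-a)%(np.pi/2),'coh',abs((w**2*np.exp(4j*np.arctan2(gy,gx))).sum())/(w**2).sum())
```

```text
[ 501.81748822 -284.79220696  277.45632277] [-3.14145512e+00  4.92211700e-04  8.53060734e-01] [ 0.32805496 -0.0361307  -2.54506753] [-0.19859112 -0.09915844  0.09067567] 30.425 [-7.12375515e-01  3.34231683e-02  1.69120706e+00 -4.97329765e-04
  1.41710262e+00  5.43628167e-03]
a 204.56139 154.44743 theta mod pi/2 0.92631876 coh 0.4274518
b 259.6146 53.323326 theta mod pi/2 0.8420812 coh 0.3907517
c 377.9041 135.3933 theta mod pi/2 0.8456397 coh 0.5909176
```

>>> jog_arm(rows=[[[0,0,0],[0,0,0.03]],[[0,0,0],[0,0,0.07]],[[0,0,0],[0,0,0.115]],[[0,0,0],[0,0,0.16]],[[0,0,0],[0,0,0.21]],[[0,0,0],[0,0,0.25]],[[0,0,0],[0,0,0.28]],[[0,0,0],[0,0,0.31]],[[0,0,0],[0,0,0.325]],[[0,0,0],[0,0,0.34]],[[0,0,0],[0,0,0.34]]])

```text
time: 31.85
tcp_pos: [501.8, -284.8, 277.5]
tool_rot: [3.141, 0.001, 0.173]
contact_force: [0.4, -1.4, -2.3]
gripper_width: 13.5
finger_force: 50.0
```

Run:
```python
from h import *
p,r,s=pose();print(p,s['tool_rot'],YAW+np.pi/2-s['tool_rot'][2],s['ft_torque'],s['joint_efforts'][5],s['time'])
```

```text
[ 501.76591542 -284.80942901  277.45266782] [3.14143479e+00 6.17603176e-04 1.72631387e-01] 1.6791649400335042 [-0.25494731 -0.02593903  0.05875804] 0.136951245367527 31.85
```

>>> jog_arm(rows=[[[0,0,0],[0,0,0.01]],[[0,0,0],[0,0,0.02]],[[0,0,0],[0,0,0.02]]])

```text
time: 32.22
tcp_pos: [501.8, -284.8, 277.4]
tool_rot: [3.142, 0.001, 0.132]
contact_force: [0.1, -1.7, -0.8]
gripper_width: 13.6
finger_force: 50.0
```

Run:
```python
from h import *
p,r,s=pose();print(p,s['tool_rot'],YAW+np.pi/2-s['tool_rot'][2],s['ft_torque'],s['joint_efforts'][5],s['time'])
```

```text
[ 501.79462562 -284.76020353  277.42771168] [3.14151391e+00 5.45542334e-04 1.32404179e-01] 1.7193921481912298 [-0.22195829  0.04486988  0.13687213] 0.12562526855617762 32.225
```

>>> jog_arm(rows=[[[0,0,0],[0,0,0.015]],[[0,0,0],[0,0,0.03]],[[0,0,0],[0,0,0.03]]])

```text
time: 32.6
tcp_pos: [501.8, -284.7, 277.4]
tool_rot: [3.142, 0.001, 0.073]
contact_force: [0.4, -1.4, -0.5]
gripper_width: 13.9
finger_force: 50.1
```

Run:
```python
from h import *
p,r,s=pose();print(p,s['tool_rot'],YAW+np.pi/2-s['tool_rot'][2],s['ft_torque'],s['joint_efforts'][5],s['time'])
```

```text
[ 501.78901121 -284.7122531   277.37957996] [3.14150915e+00 6.18910257e-04 7.25423377e-02] 1.779253989079337 [-0.26715283  0.01990541  0.19413129] 0.3395219799131155 32.6
```

>>> jog_arm(rows=[[[0,0,0],[0,0,-0.03]],[[0,0,0],[0,0,-0.06]],[[0,0,0],[0,0,-0.085]],[[0,0,-0.03],[0,0,-0.085]],[[0,0,-0.08],[0,0,-0.085]],[[0,0,-0.13],[0,0,-0.085]],[[0,0,-0.175],[0,0,-0.085]],[[0,0,-0.175],[0,0,-0.085]]])

```text
time: 33.6
tcp_pos: [502.2, -284.9, 313.6]
tool_rot: [3.14, -0.001, 0.243]
contact_force: [0.1, 1.0, -2.6]
gripper_width: 13.3
finger_force: 50.0
```

```bash
cat >> h.py <<'E'
def angs(f,names):
    pp,_,K,T=load(f);g=cv2.cvtColor(pp,cv2.COLOR_BGR2GRAY)
    for n in names:
        h=head(n);X,Y=np.meshgrid(np.arange(-9,9,.25),np.arange(-9,9,.25))
        P=np.stack([h[0]+X,h[1]+Y,np.full_like(X,107.5)],-1)@T[:3,:3].T+T[:3,3];q=P@K.T;u=(q[...,0]/q[...,2]).astype(np.float32);v=(q[...,1]/q[...,2]).astype(np.float32)
        if u.min()<0 or v.min()<0 or u.max()>639 or v.max()>479: print(n,'out');continue
        m=cv2.GaussianBlur(cv2.remap(g,u,v,1).astype(np.float32),(0,0),2)
        gx,gy=np.gradient(m,axis=1),np.gradient(m,axis=0);w=np.hypot(gx,gy)**2;z=(w*np.exp(4j*np.arctan2(gy,gx))).sum()
        print(n,'theta mod 1.571:',round((YAW-np.angle(z)/4)%(np.pi/2),3),'coh',round(abs(z)/w.sum(),2))
def st():
    p,r,s=pose();print(np.round(p,1),'thkey',round(YAW+np.pi/2-s['tool_rot'][2],3),'F',np.round(s['contact_force'],1),'eff',round(s['joint_efforts'][5],3),'t',s['time'])
E
python3 - <<'E'
from h import *
st();go('b',312,.87)
E
```

```text
[ 502.2 -284.9  313.6] thkey 1.609 F [ 0.1  1.  -2.6] eff 0.001 t 33.6
shift [ 0.4745 -0.6422  0.0076] turn [ 8.000e-04 -1.000e-04 -3.696e-01] rows>= 2.55530005377149 3.9584149546967113
```

>>> jog_arm(rows=[[[0.05,-0.06,0],[0,0,-0.035]],[[0.12,-0.16,0],[0,0,-0.09]],[[0.21,-0.29,0],[0,0,-0.16]],[[0.3,-0.41,0],[0,0,-0.23]],[[0.39,-0.53,0],[0,0,-0.3]],[[0.45,-0.61,0.005],[0,0,-0.35]],[[0.4745,-0.642,0.007],[0,0,-0.37]],[[0.4745,-0.642,0.007],[0,0,-0.37]],[[0.4745,-0.642,0.007],[0,0,-0.37]]])

```text
time: 34.72
tcp_pos: [562.8, -137.9, 310.8]
tool_rot: [-3.141, 0.001, 0.981]
contact_force: [-0.5, -0.3, -2.9]
gripper_width: 13.7
finger_force: 50.0
```

Run:
```python
from h import *
st();go('b',277,.87);snap('wrist','w10');angs('w10','acd')
```

```text
[ 562.8 -137.9  310.8] thkey 0.871 F [-0.5 -0.3 -2.9] eff 0.002 t 34.725
shift [0.0038 0.0017 0.1688] turn [-0.0004  0.0003 -0.0004] rows>= 0.540225524849705 0.006743504291404654
a theta mod 1.571: 0.957 coh 0.44
c theta mod 1.571: 0.876 coh 0.43
d theta mod 1.571: 0.839 coh 0.63
```

Run:
```python
from h import *
c=cloud('w10');_,d,K,T=load('w10')
for n in 'acd':
    e=K@(T[:3,:3]@[*head(n),107.5]+T[:3,3]);u,v=map(int,np.round(e[:2]/e[2]));print(n,u,v,np.round(c[v-1:v+2,u-1:u+2].reshape(-1,3).mean(0),1))
    # ascii of the rectified head
    pp=load('w10')[0];g=cv2.cvtColor(pp,cv2.COLOR_BGR2GRAY)[v-14:v+15,u-14:u+15]
    if n in'd':
        for r in g: print(''.join(f'{x//10:3d}' for x in r))
```

```text
a 261 286 [ 467.1 -165.5  107.5]
c 403 289 [ 597.2 -256.6  107.7]
d 344 349 [ 574.9 -135.4  367.4]
  3  4  5  7  4  3  3  3  3  3  6 11 13 13 13 13 13 13 13 13 13 11  5  4  4  4  4  4  4
  4  3  5  7  3  3  3  3  4  3  5 10 13 13 13 13 13 13 13 13 13 12  5  4  4  4  3  4  4
  4  3  9 14  3  3  3  3  3  3  4  9 13 13 13 13 13 13 13 13 13 11  5  3  4  4  4  4  4
  4  3 13 19  3  3  3  3  3  3  4  9 13 13 13 13 13 13 13 13 13 11  5  4  4  4  4  4  4
  4  3 13 21  3  3  3  3  3  3  4  8 13 13 13 13 13 13 13 13 13 11  5  4  4  4  4  4  4
  4  4 14 21  5  3  3  3  3  3  3  7 12 13 13 13 13 13 13 13 13 11  5  4  4  4  3  4  4
  4  3 14 21  6  3  3  3  4  3  3  7 13 13 13 13 13 13 13 13 13 11  5  4  3  4  3  4  3
  4  3 14 21  6  3  3  3  3  3  3  7 13 13 13 13 13 13 13 13 13 11  5  4  4  4  4  4  3
  4  3 13 21  9  3  3  3  3  3  4  6 11 13 13 13 13 13 13 13 13 11  5  3  3  3  3  4  4
  4  3 14 21 11  3  3  3  3  4  3  5  9 13 13 13 13 13 13 13 13 11  4  3  4  3  4  3  4
  4  3 14 21 11  3  3  3  3  3  3  4  9 13 13 13 13 13 13 13 13 11  3  3  3  3  4  4  3
  3  3 13 22 11  3  3  3  4  4  4
[... 850 characters left out ...]
  3  5  9  8  4  3  4  6  6  6  7 10 12 13 13 13 12 12 11 11 11 10 10 11 11  9  3  3
  4  3  6  9  8  5  3  4  6  6  6  8 10 12 12 13 13 13 12 11 11 11 10 11 11 11 10  4  3
  4  3  6  9  8  5  3  4  6  6  7  8 11 12 13 13 13 13 12 11 11 11 10 11 12 12 11  6  3
  4  3  6  9  8  5  2  4  6  6  6  8 10 12 12 13 13 13 12 11 11 10 11 12 13 13 12  6  3
  4  3  6  9  9  5  3  4  6  6  6  7 11 11 12 13 13 13 13 11 11 10 11 12 13 14 13  8  3
  4  3  6  9  8  6  2  3  6  6  6  8 10 11 12 13 13 13 12 11 10 10 10 12 13 15 14  9  3
  4  3  5  9  9  7  2  4  6  6  6  7 10 12 12 13 13 13 12 11 11 11 10 11 12 14 13 11  3
  4  3  6  9  9  7  3  4  7  6  6  8 10 11 12 13 13 13 13 12 11 12 11 10 11 13 13 11  3
```

>>> jog_arm(rows=[[[0.004,0.002,0.05],[0,0,0]],[[0.004,0.002,0.09],[0,0,0]],[[0.004,0.002,0.12],[0,0,0]],[[0.004,0.002,0.145],[0,0,0]],[[0.004,0.002,0.169],[0,0,0]],[[0.004,0.002,0.169],[0,0,0]]])

```text
time: 35.52
tcp_pos: [563.8, -136.8, 277.0]
tool_rot: [-3.141, 0.0, 0.983]
contact_force: [0.2, -0.9, -2.8]
gripper_width: 13.8
finger_force: 50.0
```

>>> jog_arm(rows=[[[0,0,0],[0,0,0.03]],[[0,0,0],[0,0,0.07]],[[0,0,0],[0,0,0.115]],[[0,0,0],[0,0,0.16]],[[0,0,0],[0,0,0.21]],[[0,0,0],[0,0,0.26]],[[0,0,0],[0,0,0.31]],[[0,0,0],[0,0,0.36]],[[0,0,0],[0,0,0.39]],[[0,0,0],[0,0,0.41]],[[0,0,0],[0,0,0.43]],[[0,0,0],[0,0,0.445]],[[0,0,0],[0,0,0.455]],[[0,0,0],[0,0,0.455]]])

```text
time: 37.28
tcp_pos: [563.8, -137.0, 277.1]
tool_rot: [3.141, 0.001, 0.073]
contact_force: [-0.5, -2.7, -2.7]
gripper_width: 13.8
finger_force: 50.1
```

Run:
```python
from h import *
st()
snap('wrist','w11');c=cloud('w11');_,d,K,T=load('w11')
for n in 'acd':
    e=K@(T[:3,:3]@[*head(n),107.5]+T[:3,3]);u,v=map(int,np.round(e[:2]/e[2]));print(n,u,v, c[v,u] if 0<u<640 and 0<v<480 else 'out')
angs('w11','acd')
```

```text
[ 563.8 -137.   277.1] thkey 1.779 F [-0.5 -2.7 -2.7] eff 0.333 t 37.275
a 338 318 [ 572.47401776 -144.8708303   309.92804649]
c 446 200 [ 598.21736979 -256.5836197   107.40308217]
d 457 296 [ 501.57695381 -284.32212012  107.85111587]
a theta mod 1.571: 0.098 coh 0.96
c theta mod 1.571: 0.853 coh 0.42
d theta mod 1.571: 1.23 coh 0.21
```

Run:
```python
from h import *
pp,_,K,T=load('w11');g=cv2.cvtColor(pp,cv2.COLOR_BGR2GRAY)
h=head('d');c,s=np.cos(YAW),np.sin(YAW)
X,Y=np.meshgrid(np.arange(-13,13.1,1.),np.arange(13,-13.1,-1.)) # changer axes, up=+y
P=np.stack([h[0]+c*X-s*Y,h[1]+s*X+c*Y,np.full_like(X,105)],-1)@T[:3,:3].T+T[:3,3];q=P@K.T
m=cv2.remap(g,(q[...,0]/q[...,2]).astype(np.float32),(q[...,1]/q[...,2]).astype(np.float32),1)
for r in m: print(''.join(f'{x//10:3d}' for x in r))
```

```text
9  9  9 10 10 12 18 21 22 22 22 23 23 23 22 22 22 22 23 22 23 23 23 23 23 23 23
  9  9 10 10 12 16 21 22 22 22 22 22 22 22 22 22 22 22 23 22 23 23 23 23 23 23 23
  9  9 10 11 14 18 22 23 23 22 21 20 20 20 20 21 21 21 21 21 22 22 22 22 22 22 22
  9  9 10 12 16 20 22 22 20 17 14 14 15 15 14 15 15 16 15 15 16 17 17 18 18 19 21
  9 10 10 13 18 21 20 17 14 12 11 11 11 11 11 11 11 11 11 12 11 11 11 11 12 15 20
  9 10 12 16 21 21 18 16 14 14 14 14 14 15 13 12 12 12 13 14 13 12 11 11 11 15 20
 10 10 13 18 22 21 20 19 18 18 17 17 17 18 18 16 16 16 17 18 17 15 12 11 11 15 20
 10 10 15 19 22 21 19 18 19 19 19 18 18 18 20 19 18 18 18 18 18 16 13 11 11 16 21
 10 10 15 20 22 21 20 19 19 19 19 19 19 19 19 20 20 19 18 18 18 15 12 11 11 15 21
 10 11 15 20 21 21 20 20 20 20 20 21 21 20 19 20 21 20 18 18 18 16 13 11 12 16 21
 10 11 15 20 22 22 22 22 22 21 21 22 22 22 21 21 20 19 17 17 18 17 12 11 12 16 21
 10 11 15 20 22 22 23 23 23 23 23 23 23 23 23 22 22 20 19 17 16 15 11 11 12 16 21
 10 11 16 20 22 22 23 23 23 23 23 23 23 23 23 22 21 19 19 19 18 16 12 11 11 16 21
  9 10 15 20 22 23 23 23 23 23 23 23
[... 411 characters left out ...]
22 22 22 22 20 18 18 18 16 14 11 11 12 18 22
  9  9 10 10 14 19 22 22 22 22 22 22 22 22 22 21 19 17 17 17 17 15 12 13 16 20 23
  9  9  9  9 13 18 21 22 22 23 23 23 22 22 22 22 21 19 17 16 16 14 15 18 21 22 23
  9  9  9  9 11 15 17 20 22 23 23 23 23 23 23 23 22 22 21 20 19 18 20 22 23 23 23
  9  9  9 10 10 11 13 16 19 22 23 23 23 23 23 22 23 23 23 23 23 23 22 23 23 23 22
  9 10 10 10 10 10 13 16 17 19 22 23 23 23 22 22 22 23 23 23 23 23 23 23 23 22 20
  9  9  9  9  9 11 16 20 18 16 18 21 22 22 22 22 22 23 23 23 23 23 22 22 21 19 14
  9  9  9  9  9 12 17 22 23 19 16 16 16 18 19 20 21 22 22 22 22 21 19 18 16 13 11
  9  9  9  9  9 12 17 22 24 23 22 19 16 16 16 16 17 18 18 17 14 12 12 12 13 14 16
```

>>> jog_arm(rows=[[[0,0,0],[0,0,-0.03]],[[0,0,0],[0,0,-0.06]],[[0,0,0],[0,0,-0.085]],[[0,0,-0.03],[0,0,-0.085]],[[0,0,-0.08],[0,0,-0.085]],[[0,0,-0.13],[0,0,-0.085]],[[0,0,-0.175],[0,0,-0.085]],[[0,0,-0.175],[0,0,-0.085]]])

```text
time: 38.33
tcp_pos: [564.3, -136.9, 313.4]
tool_rot: [3.141, -0.001, 0.243]
contact_force: [-0.1, 0.6, -2.9]
gripper_width: 13.3
finger_force: 50.0
```

Run:
```python
from h import *
st();go('a',312,.9)
```

```text
[ 564.3 -136.9  313.4] thkey 1.609 F [-0.1  0.6 -2.9] eff 0.001 t 38.325
shift [-0.5043  0.0211  0.0064] turn [ 0.0006 -0.0004 -0.3546] rows>= 1.615268060506789 3.79787307435734
```

>>> jog_arm(rows=[[[-0.05,0.002,0],[0,0,-0.035]],[[-0.13,0.005,0],[0,0,-0.09]],[[-0.23,0.01,0],[0,0,-0.16]],[[-0.33,0.014,0],[0,0,-0.23]],[[-0.42,0.018,0],[0,0,-0.3]],[[-0.48,0.02,0.003],[0,0,-0.34]],[[-0.504,0.021,0.006],[0,0,-0.355]],[[-0.504,0.021,0.006],[0,0,-0.355]],[[-0.504,0.021,0.006],[0,0,-0.355]]])

```text
time: 39.45
tcp_pos: [467.3, -165.0, 310.8]
tool_rot: [-3.141, 0.0, 0.952]
contact_force: [-0.1, 0.1, -3.3]
gripper_width: 13.4
finger_force: 50.0
```

Run:
```python
from h import *
st();go('a',277,.9)
```

```text
[ 467.3 -165.   310.8] thkey 0.9 F [-0.1  0.1 -3.3] eff 0.003 t 39.45
shift [-0.0005  0.0013  0.1691] turn [-0.0004  0.0001  0.0002] rows>= 0.5409870595232622 0.004760212780705474
```

>>> jog_arm(rows=[[[0,0.001,0.05],[0,0,0]],[[0,0.001,0.09],[0,0,0]],[[0,0.001,0.12],[0,0,0]],[[0,0.001,0.145],[0,0,0]],[[0,0.001,0.169],[0,0,0]],[[0,0.001,0.169],[0,0,0]]])

```text
time: 40.2
tcp_pos: [467.1, -165.3, 277.0]
tool_rot: [-3.141, 0.0, 0.953]
contact_force: [0.2, -0.6, -4.2]
gripper_width: 13.3
finger_force: 50.0
```

>>> jog_arm(rows=[[[0,0,0],[0,0,0.03]],[[0,0,0],[0,0,0.07]],[[0,0,0],[0,0,0.115]],[[0,0,0],[0,0,0.16]],[[0,0,0],[0,0,0.21]],[[0,0,0],[0,0,0.26]],[[0,0,0],[0,0,0.31]],[[0,0,0],[0,0,0.35]],[[0,0,0],[0,0,0.38]],[[0,0,0],[0,0,0.4]],[[0,0,0],[0,0,0.42]],[[0,0,0],[0,0,0.435]],[[0,0,0],[0,0,0.44]],[[0,0,0],[0,0,0.44]]])

```text
time: 41.95
tcp_pos: [467.1, -165.3, 277.2]
tool_rot: [3.141, 0.001, 0.073]
contact_force: [0.1, -0.9, -3.0]
gripper_width: 13.6
finger_force: 50.1
```

Run:
```python
from h import *
st()
```

```text
[ 467.1 -165.3  277.2] thkey 1.779 F [ 0.1 -0.9 -3. ] eff 0.319 t 41.95
```

Screw a home. On to c.

>>> jog_arm(rows=[[[0,0,0],[0,0,-0.03]],[[0,0,0],[0,0,-0.06]],[[0,0,0],[0,0,-0.085]],[[0,0,-0.03],[0,0,-0.085]],[[0,0,-0.08],[0,0,-0.085]],[[0,0,-0.13],[0,0,-0.085]],[[0,0,-0.175],[0,0,-0.085]],[[0,0,-0.175],[0,0,-0.085]]])

```text
time: 42.95
tcp_pos: [467.6, -165.4, 313.3]
tool_rot: [3.14, -0.001, 0.243]
contact_force: [0.0, 0.4, -2.7]
gripper_width: 13.6
finger_force: 50.0
```

Run:
```python
from h import *
st();go('c',312,.87)
```

```text
[ 467.6 -165.4  313.3] thkey 1.609 F [ 0.   0.4 -2.7] eff 0.001 t 42.95
shift [0.5229 0.5991 0.0078] turn [ 7.000e-04 -2.000e-04 -3.696e-01] rows>= 2.544735438814799 3.958465145791691
```

>>> jog_arm(rows=[[[0.05,0.06,0],[0,0,-0.035]],[[0.13,0.15,0],[0,0,-0.09]],[[0.23,0.265,0],[0,0,-0.16]],[[0.33,0.38,0],[0,0,-0.23]],[[0.43,0.49,0],[0,0,-0.3]],[[0.5,0.57,0.005],[0,0,-0.35]],[[0.523,0.599,0.007],[0,0,-0.37]],[[0.523,0.599,0.007],[0,0,-0.37]],[[0.523,0.599,0.007],[0,0,-0.37]]])

```text
time: 44.08
tcp_pos: [597.2, -256.1, 310.3]
tool_rot: [-3.14, 0.0, 0.982]
contact_force: [-0.5, -0.8, -2.2]
gripper_width: 13.5
finger_force: 50.0
```

Run:
```python
from h import *
st();go('c',277,.87)
```

```text
[ 597.2 -256.1  310.3] thkey 0.87 F [-0.5 -0.8 -2.2] eff 0.002 t 44.075
shift [-0.0002  0.0046  0.1664] turn [-0.0007  0.0002  0.0002] rows>= 0.5325758467596754 0.008085220968119219
```

>>> jog_arm(rows=[[[0,0.004,0.05],[0,0,0]],[[0,0.004,0.09],[0,0,0]],[[0,0.004,0.12],[0,0,0]],[[0,0.004,0.145],[0,0,0]],[[0,0.004,0.168],[0,0,0]],[[0,0.004,0.168],[0,0,0]]])

```text
time: 44.82
tcp_pos: [598.2, -256.9, 277.1]
tool_rot: [-3.141, 0.0, 0.983]
contact_force: [-0.2, -0.1, -3.5]
gripper_width: 13.4
finger_force: 50.0
```

>>> jog_arm(rows=[[[0,0,0],[0,0,0.03]],[[0,0,0],[0,0,0.07]],[[0,0,0],[0,0,0.115]],[[0,0,0],[0,0,0.16]],[[0,0,0],[0,0,0.21]],[[0,0,0],[0,0,0.26]],[[0,0,0],[0,0,0.31]],[[0,0,0],[0,0,0.36]],[[0,0,0],[0,0,0.39]],[[0,0,0],[0,0,0.41]],[[0,0,0],[0,0,0.43]],[[0,0,0],[0,0,0.445]],[[0,0,0],[0,0,0.455]],[[0,0,0],[0,0,0.455]]])

```text
time: 46.58
tcp_pos: [598.1, -256.9, 277.1]
tool_rot: [3.141, 0.001, 0.073]
contact_force: [-0.2, -0.8, -1.3]
gripper_width: 13.5
finger_force: 50.1
```

Run:
```python
from h import *
st()
```

```text
[ 598.1 -256.9  277.1] thkey 1.779 F [-0.2 -0.8 -1.3] eff 0.327 t 46.575
```

>>> jog_arm(rows=[[[0,0,0],[0,0,-0.03]],[[0,0,0],[0,0,-0.06]],[[0,0,0],[0,0,-0.085]],[[0,0,0],[0,0,-0.085]]])

```text
time: 47.08
tcp_pos: [598.1, -256.7, 276.9]
tool_rot: [-3.141, 0.001, 0.242]
contact_force: [-0.4, 0.2, -2.8]
gripper_width: 13.6
finger_force: 50.0
```

>>> jog_arm(rows=[[[0,0,0],[0,0,0]],[[0,0,0],[0,0,0]],[[0,0,0],[0,0,0]],[[0,0,0],[0,0,0]]], hand=0)

```text
time: 47.58
tcp_pos: [598.2, -256.8, 277.2]
tool_rot: [-3.142, 0.0, 0.243]
contact_force: [-0.2, -0.0, 0.1]
gripper_width: 46.7
finger_force: 0.0
```

>>> jog_arm(rows=[[[0,0,-0.06],[0,0,0]],[[0,0,-0.15],[0,0,0]],[[0,0,-0.3],[0,0,0]],[[0,-0.1,-0.45],[0,0,0]],[[0,-0.3,-0.5],[0,0,0]],[[0,-0.5,-0.5],[0,0,0]],[[0,-0.6,-0.5],[0,0,0]],[[0,-0.6,-0.5],[0,0,0]],[[0,-0.6,-0.5],[0,0,0]]])

```text
time: 48.7
tcp_pos: [569.5, -141.2, 377.0]
tool_rot: [3.142, 0.001, 0.242]
contact_force: [-0.2, -1.0, -0.1]
gripper_width: 47.1
finger_force: 0.0
```

Run:
```python
from h import *
st();snap('wrist','w12');snap('top','t12');snap('scene','s12')
for f in('w12','t12','s12'):
    try: handle(f,head('c'))
    except Exception as e: print(f,e)
print(head('c'))
c=cloud('w12');_,d,K,T=load('w12')
for n in 'abd':
    e=K@(T[:3,:3]@[*head(n),107.5]+T[:3,3]);u,v=map(int,np.round(e[:2]/e[2]));print(n,u,v, c[v,u] if 0<u<640 and 0<v<480 else 'out')
angs('w12','abd')
```

```text
[ 569.5 -141.2  377. ] thkey 1.61 F [-0.2 -1.  -0.1] eff -0.002 t 48.7
n 2510 zmed 285.9644885234257
centre 597.7088623046875 -256.4619445800781 size 99.2059097290039 14.149065971374512 yaw 0.24151146
n 0 zmed nan
centre 0.0 0.0 size 0.0 0.0 yaw 0.0
n 871 zmed 286.01104572944865
centre 600.1357421875 -256.6970520019531 size 100.21232604980469 14.726030349731445 yaw 0.23395185
[ 597.86511436 -256.6048901 ]
a 317 287 [ 467.28656013 -165.33015932  107.80361838]
b 314 212 [ 563.95770818 -137.62057717  108.56303904]
d 411 283 [ 502.60158553 -283.94445783  107.98594408]
a theta mod 1.571: 1.221 coh 0.18
b theta mod 1.571: 0.01 coh 0.31
d theta mod 1.571: 0.052 coh 0.25
  return _methods._mean(a, axis=axis, dtype=dtype,
  ret = ret.dtype.type(ret / rcount)
```

Run:
```python
from h import *
pp,_,K,T=load('w12');g=cv2.cvtColor(pp,cv2.COLOR_BGR2GRAY)
h=head('a');c,s=np.cos(YAW),np.sin(YAW)
X,Y=np.meshgrid(np.arange(-11,11.1,1.),np.arange(11,-11.1,-1.))
P=np.stack([h[0]+c*X-s*Y,h[1]+s*X+c*Y,np.full_like(X,105)],-1)@T[:3,:3].T+T[:3,3];q=P@K.T
m=cv2.remap(g,(q[...,0]/q[...,2]).astype(np.float32),(q[...,1]/q[...,2]).astype(np.float32),1)
for r in m: print(''.join(f'{x//10:3d}' for x in r))
```

```text
9 10 10 12 14 17 20 21 22 22 22 22 22 22 22 22 22 22 22 22 22 23 22
  9 11 13 15 18 20 21 22 22 22 22 22 22 22 22 22 22 22 22 22 22 23 23
 10 12 15 19 21 22 22 22 22 22 22 22 22 22 22 22 22 22 22 22 23 23 23
 11 14 18 21 22 22 22 22 22 22 22 22 22 22 22 22 22 22 22 22 22 22 22
 12 16 19 22 22 22 22 22 22 22 22 22 22 22 22 22 22 22 21 20 19 20 21
 14 18 21 22 22 22 22 22 22 23 23 22 22 22 22 22 22 21 20 18 15 16 18
 16 20 21 22 23 23 22 22 23 23 23 22 22 22 22 21 20 19 17 15 13 13 16
 18 21 22 22 22 23 23 22 22 22 23 23 22 22 21 19 17 17 16 14 12 12 15
 18 21 22 22 22 22 22 22 22 22 22 22 22 22 21 18 17 17 16 14 12 12 16
 19 22 22 22 23 23 22 22 22 23 23 23 22 22 21 18 17 17 16 14 12 12 16
 19 22 22 22 23 23 23 23 23 23 23 23 23 22 21 18 17 17 16 14 12 12 16
 19 22 22 22 23 23 23 23 23 23 23 23 23 22 21 18 17 17 17 14 12 12 16
 20 22 22 22 23 23 23 22 23 22 22 23 23 22 21 18 18 18 17 14 12 12 16
 20 22 22 22 22 22 22 22 22 22 22 22 22 22 21 18 18 19 18 15 12 12 16
 20 22 22 22 22 22 22 22 22 22 22 22 22 22 21 19 19 20 18 15 12 12 17
 20 22 22 22 22 22 22 22 22 22 22 22 22 22 21 19 19 19 17 14 12 12 17
 20 22 22 22 22 22 22 22 22 22 22 22 22 22 21 20 19 18 16 13 11 12 17
 18 22 22 22 22 22 22 22 22 22 22 22 22 22 22 21 19 17 15 12 11 12 17
 17 20 22 22 22 22 22 22 22 23 23 23 22 22 22 22 20 17 15 12 11 13 17
 15 19 22 22 22 22 23 23 23 22 22 23 23 23 22 22 21 20 17 14 13 14 18
 13 17 21 22 23 23 23 22 23 23 23 22 23 23 23 22 22 21 20 18 17 17 19
 12 15 19 21 22 23 22 22 23 23 23 22 22 22 22 22 23 22 22 21 20 20 21
 11 13 16 19 21 22 22 22 23 23 22 22 22 22 22 22 23 23 22 23 23 22 22
```

Screw a's head is square to the plate, so it is home too. Handing in.

```bash
python3 -c "
from cell import order
print(order.job_done())"
```

```text
the job is handed in; nothing more can be done
None
```

The job is handed in: all four screws went to their stops in crisscross order over two passes, and the key stands upright on screw c with the gripper clear. The hand-in did not report a pass or fail.

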